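Sort the seasoning things on the kimchi fridge

ROBOT

A 7-joint arm with a two-finger parallel gripper is mounted at the origin on the work surface. World frame = base frame: x ahead of the robot, y to its left, z up, the work surface at z = 0. Lengths are in m, angles in rad, forces in N, time in s.
With the tool pointing down it reaches from about 0.35 to 0.9 m from the base axis. Payload 8.1 kg.
Tool frame: the origin (TCP) lies midway between the tips of the shut fingers; the grasp point (between the pads) lies 19 mm behind it; z points along the fingers, y is the line along which they close (so a half turn about z gives the same grasp; the last joint's range is limited). The gripper opens to 92 mm and grips with 3 to 60 N. Pads are 19 mm wide; open, the fingers measure 130 mm over their backs; the gripper's body (75 mm by 190 mm) begins 47 mm behind the grasp point.
Start: joints at [1.07, 0.434, 0.025, 1.573, -0.012, 1.134, -0.075], TCP at [0.242, -0.576, 0.227] pointing down, gripper open.
Joint ranges: [-2.62, 2.62], [-0.44, 2.09], [-1.27, 1.32], [0.08, 2.57], [-1.32, 4.46], [0.12, 2], [-2.74, 2.74]. Speed limits (rad/s): [2.22, 2.22, 3.01, 3.01, 3.14, 3.14, 3.14].

INTERFACE

Orientations are given as a rotation vector (axis times angle).
In Python, from cell import arm gives the robot as it stands.
- The arm moves only by the tool send_rows, never from a script. Its argument "increments" is a list of rows, each a list of 3 entries, a list of its own where there are three numbers: the finger opening in cm, from 0 to 9.18, then the shift along the tool's x, y, z in cm, then the turn, a rotation vector about the tool's x, y, z in rad. A call has 1 to 5 rows; each row shifts and turns the commanded pose from where the row before left it, along the tool's axes as they then stand; what a row does not reach is not made up. A row lasts 1/10 s, in which the tool goes at most 50 mm and 8.59 degrees, less where a joint would pass 70% of its speed; a pose out of reach is approached as far as the arm can. A call is refused whole if a number of a shift passes 5 or a number of a turn 0.15, either way. A call with a gripper value outside its range is refused whole. The fingers move at their own pace and stop on an object; "force" is the grip in N (left out, the last holds). Time passes only in rows, so rows that do not move let the fingers close. It gives the time, the measured TCP pose, the force, the opening and the grip force at its end, in the units of the state.
- arm.observe(): the state, without advancing time (a new reading comes with each control period).
- arm.get_image(name): name is "scene" or "top" or "wrist"; returns the picture (480x640x3 uint8, red, green, blue); there is no depth.
- arm.camera_params(name): a dict with "camera_matrix" (3x3 intrinsics, pixels), "R" (3x3) and "t" (3): a world point X has camera coordinates R X + t. Camera axes: x right, y down, z forward; pixel columns grow to the right and rows downward; lengths in m; the calibration is good to about 2 mm. The wrist camera is an equidistant fisheye: a pixel r from the principal point sees the ray r / f radians off the axis. A picture is of the moment at which its call begins: read the wrist's pose just before it. camera_params takes no time and is no camera call; for the wrist camera it gives the pose at the moment of the call.
- arm.sign_off(): hands the job in; it is judged then, once.
The state is a dict: "clock": time; "joints": joint angles; "dq": joint speeds; "joint_efforts": joint torques, N m; "position": TCP position; "ee_rot": TCP orientation; "force": force on the tool from outside, world axes, zero at the start; "ft_torque": the same for the moment, N m; "width": opening from 0.0 (shut) to 1.0 (fully open); "gripper_force": force on a finger pad.
Only numpy, scipy, OpenCV 4.12 (cv2) and the standard library are available. Lean on these libraries where they do the work, as an engineer would, in place of code of your own. Each camera call takes 0.05 s, during which the arm holds its last target. There are 200 camera calls.

TASK

Sort the mixed things on the bamboo tray to where each kind belongs: put the ceramic lid squarely on the earthenware crock, stand the pepper grinder and the salt cellar upright side by side on the floor of the oblong wooden caddy, and lay both measuring spoons level, bowl open upward, side by side on the floor of the square white dish, not one upon the other. Set the lid and the glass gently down, and do not knock the jar or the oil bottle.

Things in the scene. Friction and masses are not known exactly. Their poses are not given: they have to be found in the camera images.
- lid_center (a point): white ceramic crock lid: disc 110 mm across and 8 mm thick, under it a locating plug 80 mm across and 8 mm deep, on top a round knob 22 mm across and 26 mm tall (42 mm tall in all). Point: on the axis at mid-height of the knob, 29 mm above the plug's underside, 13 mm above the disc's top. z up. About 0.22 kg. Plug down, it starts on the bamboo tray (floor at z = 6 mm, rim at 18 mm)
- grinder_center (a point): green plastic push-button pepper grinder: upright cylinder 46 mm across up to 72 mm, then a 38 mm shoulder and a black button, 90 mm tall in all. Point: on the axis, half-way up (45 mm above its foot). z up. About 0.12 kg. Upright, it starts on the bamboo tray (floor at z = 6 mm, rim at 18 mm)
- salt_center (a point): glass salt cellar with steel cap: upright cylinder 54 mm across, 55 mm tall. Point: on the axis, half-way up (27.5 mm above its foot). z up. About 0.16 kg. Upright, it starts on the bamboo tray (floor at z = 6 mm, rim at 18 mm)
- tablespoon_center (a point): larger steel measuring spoon, 100 mm long: flat-bottomed round bowl 40 mm across, 16 mm tall at the -x end, straight handle 12 mm wide, 6 mm thick, bent-down foot at the +x end. Point: mid-length, in the middle of the handle's thickness, 11 mm above the underside. x along the handle, y across it, z up. About 45 g. Lying level, it starts on the bamboo tray (floor at z = 6 mm, rim at 18 mm)
- teaspoon_center (a point): smaller steel measuring spoon, same shape, 100 mm long, bowl 28 mm across and 14 mm tall at the -x end, handle 12 mm wide, 6 mm thick. Point: mid-length, on the handle, 11 mm above the underside. x along the handle, y across it, z up. About 30 g. Lying level, it starts on the bamboo tray (floor at z = 6 mm, rim at 18 mm)
- crock: open brown earthenware crock, fixed, round, 108 mm across, 85 mm tall, mouth 96 mm across. Origin: centre of its underside; z up. Stands on the work surface, in one of four places beside the tray that change
- caddy: low oblong wooden caddy for the shakers, fixed: outside 172 mm (x) by 92 mm (y), 20 mm tall, walls 5 mm, inner floor 5 mm above its underside. Origin: centre of its underside; x along its length. In one of the four places
- spoon_dish: low square white ceramic dish for the spoons, fixed: outside 150 mm by 150 mm, 18 mm tall, walls 5 mm, inner floor 5 mm above its underside. Origin: centre of its underside; x and y along its sides. In one of the four places
- jar: amber glass jar with steel cap, 72 mm across, 110 mm tall, loose, not part of the job. Origin: centre of its underside. In one of the four places
- oil: green glass oil bottle, 60 mm across, 170 mm tall, loose, beyond the tray, not part of the job. Origin: centre of its underside
Things that resemble listed ones, but are neither listed nor needed, are in the scene too. Several things have the shape of the caddy; the one meant has the colours described above.

How it is judged:
By the outcome, as a careful person would: the job done as asked, in the order asked, and still so for the second after the job is handed in, with the robot touching nothing.
It also fails if it takes over 138 s, if anything falls off the work surface, if the arm or the gripper's body presses on something with over 40 N, if the wrist force passes 120 N, or if a joint passes its speed limit or range.

## Working session

There is one attempt and no reset: what is moved stays moved. The work goes in short steps, Python scripts to look and compute and a tool call to move; the robot and the scene stay as the last step left them, time stands still between calls to the robot, and variables do not carry over. Pictures are saved under pics/ and viewed, at most 14 in all, crops included, and the job is handed in when it is done.

Besides the shell and the picture viewer there is one more tool, called as a command line: name --argument value ..., lists and objects as JSON in quotes. send_rows: Moves the arm, as the interface text tells. Its arguments: {"type":"object","properties":{"increments":{"type":"array"},"force":{"type":"number"}},"required":["increments"]}

```bash
mkdir -p pics; ls; cat > h.py <<'E'
import numpy as np, cv2
from cell import arm
def snap(n,f):
    p=arm.camera_params(n); im=arm.get_image(n); cv2.imwrite(f'pics/{f}.png',cv2.cvtColor(im,cv2.COLOR_RGB2BGR)); return im,p
def ray(p,u,v,z):
    K,R,t=[np.array(p[k]) for k in('camera_matrix','R','t')]
    d=R.T@np.linalg.inv(K)@np.array([u,v,1.]); c=-R.T@t
    return c+d*(z-c[2])/d[2]
def proj(p,X):
    K,R,t=[np.array(p[k]) for k in('camera_matrix','R','t')]
    q=K@(R@np.array(X)+t); return q[:2]/q[2]
E
python3 - <<'E'
from h import *
for n in('top','scene'):
    im,p=snap(n,n+'0'); R,t=np.array(p['R']),np.array(p['t']); print(n,-R.T@t,R[2],p['camera_matrix'])
print(arm.observe())
E
```

```text
pics
top [0.33739319 0.08852602 1.28220554] [ 0.12143686  0.00184988 -0.99259743] [[570.28137482   0.         320.56822286]
 [  0.         570.28137482 236.57241435]
 [  0.           0.           1.        ]]
scene [ 0.93914496 -0.70691927  0.74318124] [-0.39315678  0.70846228 -0.58609636] [[479.56555875   0.         314.01902819]
 [  0.         479.56555875 240.02536155]
 [  0.           0.           1.        ]]
{'clock': 0.1, 'joints': array([ 1.07039431,  0.43517788,  0.02496865,  1.5739809 , -0.01161545,
        1.13401924, -0.07510623]), 'dq': array([ 6.41327598e-04, -4.98781363e-04,  1.37971091e-03, -1.50965836e-03,
       -8.45720738e-05,  1.72459895e-03,  2.41374647e-04]), 'joint_efforts': array([ 2.85215145e-03, -6.69125962e+01,  9.87839475e-01, -3.15147328e+01,
       -6.04432868e-02,  3.73866025e-02, -3.44138346e-05]), 'position': array([ 0.24190308, -0.57579424,  0.22601788]), 'ee_rot': array([-3.07832073e+00, -6.20361184e-01,  6.22884184e-04]), 'force': array([-0.5786786 , -0.68487777, -0.24335527]), 'ft_torque': array([-0.0035663 , -0.01806842, -0.04425633]), 'gripper_force': 0.0, 'width': 1.0027274636938963}
```

View pics/top0.png

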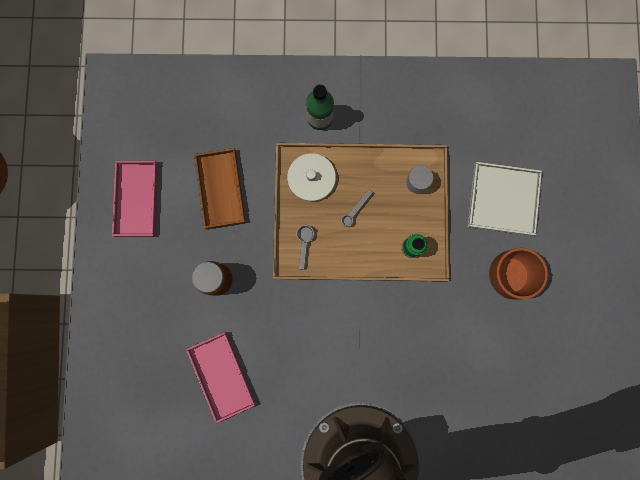

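View pics/scene0.png

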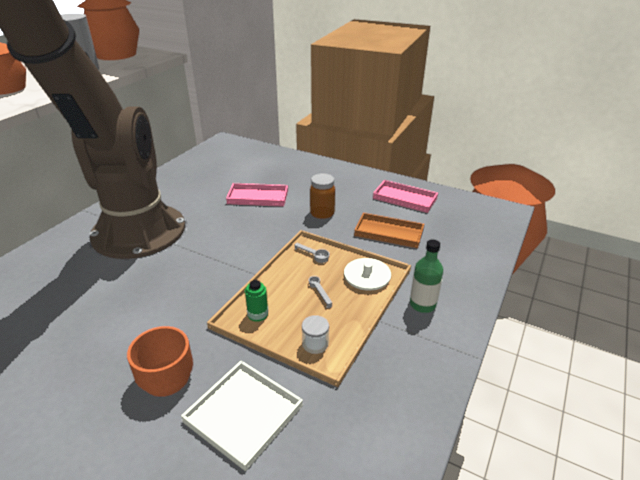

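Top view: the lid is at (312,177), grinder at (416,245), salt at (421,180), teaspoon bowl at (348,221), tablespoon bowl at (306,234), dish at (505,199), crock at (519,273), jar at (210,278) and oil at (320,105).

Caddy-shaped candidates are pink at (135,199), pink at (222,377) and brown wood at (220,189). Only (220,189) is wooden, so that is the one meant. I'll measure everything and confirm the caddy in an enlarged crop.

```bash
cat > m.py <<'E'
from h import *
def seg(im,box,f,k=3):
    x0,y0,x1,y1=box; c=im[y0:y1,x0:x1]; h=cv2.cvtColor(c,cv2.COLOR_RGB2HSV).astype(int); m=f(h[...,0],h[...,1],h[...,2]).astype(np.uint8)*255
    m=cv2.morphologyEx(m,cv2.MORPH_OPEN,np.ones((k,k),np.uint8)) if k else m
    cs=cv2.findContours(m,cv2.RETR_EXTERNAL,cv2.CHAIN_APPROX_NONE)[0]; q=max(cs,key=cv2.contourArea)
    return (q+np.array([x0,y0])).astype(np.float32)
def world(p,c,z): return np.array([ray(p,u+.0,v+.0,z)[:2] for u,v in c.reshape(-1,2)],np.float32)
E
python3 - <<'E'
from m import *
p=arm.camera_params('top'); im=cv2.cvtColor(cv2.imread('pics/top0.png'),cv2.COLOR_BGR2RGB)
vis=im.copy()
S={'lid':((280,148,345,208),lambda h,s,v:(s<60)&(v>110),.022,3),
'salt':((400,155,444,200),lambda h,s,v:(s<60),.061,3),
'grin':((395,228,438,264),lambda h,s,v:(h>45)&(h<90)&(s>90),.07,0),
'button':((395,228,438,264),lambda h,s,v:(v<45),.096,0),
'tbs':((285,218,322,274),lambda h,s,v:(s<60),.02,0),
'tsp':((330,186,380,232),lambda h,s,v:(s<60),.02,0),
'crock':((480,240,560,305),lambda h,s,v:(s>120)&(h<15),.085,3),
'caddy':((190,145,250,232),lambda h,s,v:(s>110)&(h<22),.02,3),
'dish':((462,155,550,240),lambda h,s,v:(s<60)&(v>130),.018,3),
'oil':((295,80,345,135),lambda h,s,v:(v<40),.17,0),
'jar':((188,255,228,298),lambda h,s,v:(s<60)&(v>90),.11,3)}
for n,(b,f,z,k) in S.items():
    c=seg(im,b,f,k); w=world(p,c,z)
    if n in('caddy','dish','tbs','tsp'): r=cv2.minAreaRect(w*1000)
    else: r=cv2.minEnclosingCircle(w*1000)
    print(n,np.round(np.hstack([np.atleast_1d(a) for a in r]),1), 'ell',np.round(np.hstack([np.atleast_1d(a) for a in cv2.fitEllipse(w*1000)]),1))
    cv2.drawContours(vis,[c.astype(int)],-1,(0,0,255) if n!='dish' else (255,0,0),1)
cv2.imwrite('pics/c1.png',cv2.resize(vis[140:310,180:560],(800,358),interpolation=cv2.INTER_CUBIC)[...,::-1])
E
```

```text
lid [627.9 113.7  54.7] ell [627.9 113.7 107.  107.9  47.3]
salt [ 615.7 -122.9   32.2] ell [ 615.6 -123.3   52.1   63.6   50.3]
grin [ 469.6 -110.2   27.3] ell [ 469.3 -111.1   44.6   53.    30.7]
button [ 470.  -113.2   11.8] ell [ 470.4 -113.1   21.4   22.5   48.2]
tbs [468.4 125.2  98.4  35.7   0.9] ell [478.4 127.5  35.   99.2  85.1]
tsp [556.3   7.4  25.6  98.2  47. ] ell [550.1  16.7  22.1 108.9  52. ]
crock [ 411.2 -324.4   61.3] ell [ 410.4 -325.1  105.9  122.4   10. ]
caddy [599.8 320.  174.5  93.    9.5] ell [599.9 320.  103.8 211.4  99.6]
dish [ 580.6 -323.   134.7  141.4   82.6] ell [ 580.5 -323.2  155.6  165.2   76. ]
oil [766.7  93.7  18.3] ell [767.3  94.9  25.7  34.8 105.5]
jar [397.1 322.3  59.5] ell [397.1 323.8  90.  100.5 165.8]
```

View pics/c1.png

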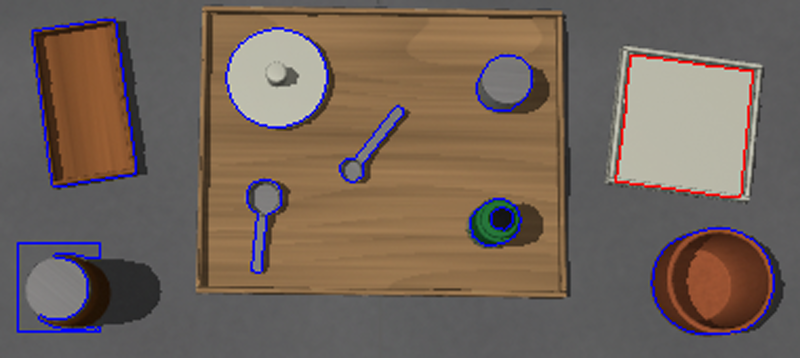

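The crop confirms the brown wooden caddy (left, outside 174 x 93 mm measured). The pink ones are decoys. Next I'll refine the round tall things and the spoon axes.

```bash
python3 - <<'E'
from m import *
from scipy.optimize import least_squares
pt=arm.camera_params('top'); ps=arm.camera_params('scene')
L=lambda f:cv2.cvtColor(cv2.imread(f'pics/{f}.png'),cv2.COLOR_BGR2RGB)
it,is_=L('top0'),L('scene0')
def circ(p,c,z):
    w=world(p,c,z); cam=(-np.array(p['R']).T@np.array(p['t']))[:2]
    m=(w.min(0)+w.max(0))/2; d=(m-cam)/np.linalg.norm(m-cam)
    for _ in range(4):
        s=w[(w-m)@d>0.15*np.ptp((w-m)@d)]
        r=least_squares(lambda q:np.hypot(*(s-q[:2]).T)-q[2],[*m,.04],loss='soft_l1',f_scale=.001).x; m=r[:2]
    return np.round(r*1000,1)
gr=lambda h,s,v:(s<60)
cr=lambda h,s,v:(s>120)&(h<15)
print('salt',circ(pt,seg(it,(400,155,444,200),gr),.061),circ(ps,seg(is_,(298,312,334,356),lambda h,s,v:(s<70)&(v>90),0),.061))
print('crock',circ(pt,seg(it,(480,240,560,305),cr),.085),circ(ps,seg(is_,(120,320,200,400),cr),.085))
print('lid',circ(pt,seg(it,(280,148,345,208),lambda h,s,v:(s<60)&(v>110)),.022),circ(ps,seg(is_,(338,250,398,296),lambda h,s,v:(s<60)&(v>110)),.022))
print('button s',circ(ps,seg(is_,(240,275,275,325),lambda h,s,v:v<50,0),.096))
for n,b,D,z in(('tbs',(285,218,322,274),40,.022),('tsp',(330,186,380,232),28,.020)):
    x0,y0,x1,y1=b; c=seg(it,b,gr,0); m=np.zeros((y1-y0,x1-x0),np.uint8)
    S=8; M=np.zeros(((y1-y0)*S,(x1-x0)*S),np.uint8); cv2.fillPoly(M,[((c-np.array([x0,y0])+.5)*S).astype(int)],255)
    dt=cv2.distanceTransform(M,cv2.DIST_L2,5); j=np.array(np.unravel_index(dt.argmax(),dt.shape))[::-1]
    yy,xx=np.nonzero(M); w=np.array([ray(pt,x0+x/S-.5,y0+y/S-.5,z)[:2] for x,y in zip(xx[::7],yy[::7])])*1000
    bc=ray(pt,*(np.array([x0,y0])+j/S-.5),z)[:2]*1000
    k=np.hypot(*(w-bc).T)>D/2+6; hp=w[k]; hc=hp.mean(0); u=np.linalg.svd(hp-hc,full_matrices=False)[2][0]; u*=np.sign(u@(hc-bc))
    e=(w-hc)@u; u2=(hc-bc)/np.linalg.norm(hc-bc)
    print(n,'bowl',bc.round(1),'hc',hc.round(1),'ang',np.degrees(np.arctan2(u[1],u[0])).round(1),np.degrees(np.arctan2(u2[1],u2[0])).round(1),'len',np.ptp(e).round(1),'mid',(hc+u*(e.max()+e.min())/2).round(1),'tip',(hc+u*e.max()).round(1))
E
```

```text
salt [ 621.7 -128.2   23.6] [ 619.3 -128.6   26.8]
crock [ 411.7 -332.6   52.5] [ 412.4 -334.3   52.7]
lid [627.4 113.4  54.1] [626.7 112.6  54.1]
button s [ 471.8 -116.8    9.7]
tbs bowl [498.7 125.6] hc [446.3 130.5] ang 175.2 174.6 len 99.1 mid [468.3 128.7] tip [418.9 132.8]
tsp bowl [529.5  32.7] hc [5.707e+02 4.000e-01] ang -36.4 -38.1 len 97.5 mid [557.8   9.9] tip [597. -19.]
```

send_rows --increments '[[5,[3.1,-2.4,0],[0,0,0.02]],[5,[3.1,-2.5,0],[0,0,0.02]],[5,[3,-2.6,0],[0,0,0.02]],[5,[3,-2.6,0],[0,0,0.02]],[5,[2.9,-2.7,0],[0,0,0.02]]]' --force 15

```text
clock: 0.6
position: [0.3392, -0.4018, 0.2265]
ee_rot: [-3.107, -0.465, 0.0]
force: [1.5, -0.7, -0.1]
width: 0.616
gripper_force: 0.0
```

send_rows --increments '[[5,[2.8,-2.7,0],[0,0,0.02]],[5,[2.8,-2.8,0],[0,0,0.02]],[5,[2.7,-2.8,0],[0,0,0.02]],[5,[2.7,-2.9,0],[0,0,0.02]],[5,[2.6,-2.9,0],[0,0,0.02]]]'

```text
clock: 1.1
position: [0.4347, -0.2307, 0.2266]
ee_rot: [-3.126, -0.309, 0.001]
force: [1.2, -0.5, 0.2]
width: 0.542
gripper_force: 0.0
```

send_rows --increments '[[5,[2.6,-3,0],[0,0,0.02]],[5,[2.5,-3.1,0],[0,0,0.02]],[5,[2.4,-3.1,0],[0,0,0.02]],[5,[2.4,-3.1,0],[0,0,0.02]],[5,[2.3,-3.2,0],[0,0,0.02]]]'

```text
clock: 1.6
position: [0.5309, -0.0586, 0.2265]
ee_rot: [3.138, 0.152, -0.001]
force: [0.6, -0.6, -0.4]
width: 0.543
gripper_force: 0.0
```

send_rows --increments '[[5,[2.3,-3.2,0],[0,0,0.02]],[5,[2.2,-3.3,0],[0,0,0.02]],[5,[2.1,-3.3,0],[0,0,0.02]],[5,[2.1,-3.4,0],[0,0,0.02]],[5,[1.9,-3.5,0],[0,0,0.02]]]'

```text
clock: 2.1
position: [0.6273, 0.1141, 0.2262]
ee_rot: [3.141, -0.005, -0.001]
force: [1.0, -0.7, 0.1]
width: 0.545
gripper_force: 0.0
```

```bash
python3 plan.py 5 .627 .113 .1 0 .627 .113 .025 0; python3 - <<'E'
from h import *
im,p=snap('wrist','w1')
print({k:np.round(v,3).tolist() for k,v in p.items()})
E
```

```text
t 2.1 pos [0.6273 0.1141 0.2262] w 0.545 j7 -1.93 F [ 1.  -0.7  0.1]
  [[5,[-0,0,3.2],[0,0,-0]],[5,[-0,0,3.1],[0,0,-0]],[5,[-0,0.1,3.2],[0,0,-0]],[5,[-0.02,0.01,3.12],[0,0.001,-0.003]]]
--
  [[5,[0,-0,3.8],[0,-0,-0]],[5,[0,-0.01,3.7],[0,-0,-0]]]
--
{'camera_matrix': [[371.648, 0.0, 320.919], [0.0, 371.648, 241.261], [0.0, 0.0, 1.0]], 'R': [[-0.003, -1.0, 0.0], [-0.954, 0.003, 0.3], [-0.3, 0.001, -0.954]], 't': [0.115, 0.561, 0.579]}
```

View pics/w1.png

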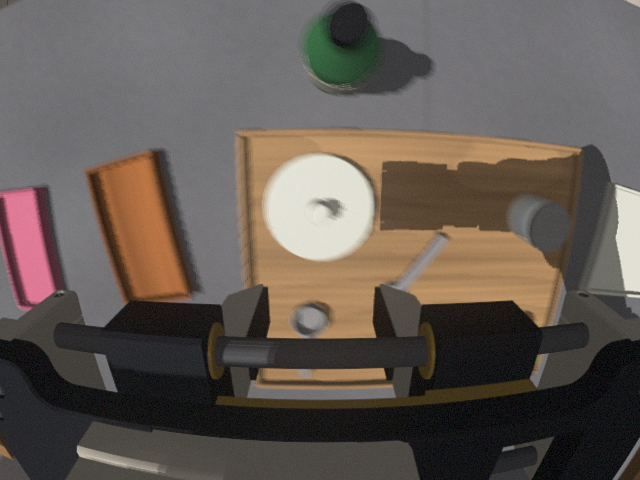

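Wrist view: the lid disc is centred near (319,207), with the knob at (320,208) in line with the fingers. I'll check its position through the fisheye.

```bash
cat >> h.py <<'E'
def fray(p,u,v,z):
    K,R,t=[np.array(p[k]) for k in('camera_matrix','R','t')]
    a=np.array([(u-K[0,2])/K[0,0],(v-K[1,2])/K[1,1]]); th=np.linalg.norm(a)
    d=R.T@np.append(a/th*np.sin(th),np.cos(th)); c=-R.T@t
    return c+d*(z-c[2])/d[2]
E
python3 - <<'E'
from m import *
p=arm.camera_params('wrist'); im=cv2.cvtColor(cv2.imread('pics/w1.png'),cv2.COLOR_BGR2RGB)
c=seg(im,(255,145,380,270),lambda h,s,v:(s<60)&(v>150))
w=np.array([fray(p,u,v,.022)[:2] for u,v in c.reshape(-1,2)],np.float32)*1000
print(cv2.fitEllipse(w))
E
```

```text
((631.045166015625, 124.99466705322266), (108.2255630493164, 111.17680358886719), 145.99868774414062)
```

send_rows --increments '[[5,[0,0,3.2],[0,0,0]],[5,[0,0,3.1],[0,0,0]],[5,[0,0.1,3.2],[0,0,0]],[5,[0,0,3.1],[0,0,0]]]'

```text
clock: 2.55
position: [0.6263, 0.1115, 0.0991]
ee_rot: [3.141, -0.003, -0.001]
force: [-0.1, 0.0, 0.5]
width: 0.544
gripper_force: 0.0
```

```bash
python3 - <<'E'
from m import *
arm.get_image('top')
p0=arm.camera_params('wrist'); im,p=snap('wrist','w2'); s=arm.observe()
print(s['position'],s['dq'].round(3), (-np.array(p['R']).T@p['t']))
c=seg(im,(200,60,460,300),lambda h,s,v:(s<60)&(v>150))
w=np.array([fray(p,u,v,.022)[:2] for u,v in c.reshape(-1,2)],np.float32)*1000
print(cv2.fitEllipse(w),cv2.minEnclosingCircle(w),c.reshape(-1,2).min(0),c.reshape(-1,2).max(0))
E
```

```text
[0.62345721 0.11073872 0.09617932] [ 0.003 -0.055 -0.009 -0.068 -0.013  0.071  0.009] [0.70626797 0.1101589  0.25132066]
((632.5159912109375, 108.67899322509766), (87.03907775878906, 117.08796691894531), 179.543212890625) ((628.1126098632812, 112.34642028808594), 53.97514724731445) [237. 166.] [375. 299.]
```

View pics/w2.png

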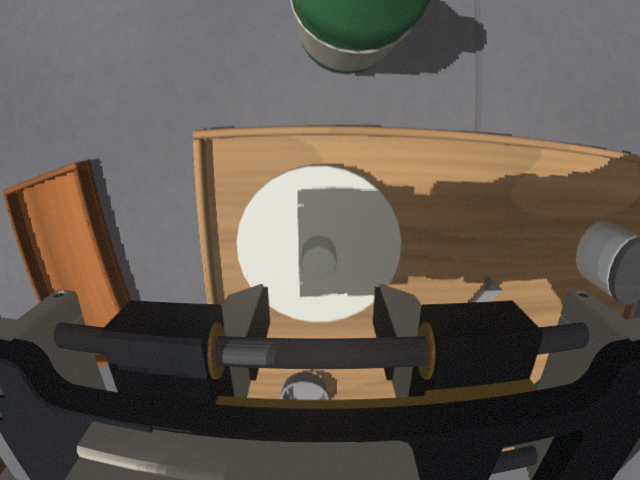

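The fisheye now gives the lid at (628,112), in agreement with the top view. The earlier offset came from the arm still settling. The knob at (319,258) is between the fingers.

send_rows --increments '[[5,[0,0,0],[0,0,0]],[5,[0,0,0],[0,0,0]]]'

```text
clock: 2.85
position: [0.6279, 0.1123, 0.1026]
ee_rot: [-3.141, 0.004, -0.004]
force: [-1.2, 0.5, 0.2]
width: 0.547
gripper_force: 0.0
```

```bash
STEP=2.5 python3 plan.py 5 .627 .1125 .026 0
```

```text
t 2.9 pos [0.6279 0.1123 0.1026] w 0.547 j7 -1.96 F [-1.2  0.5  0.2]
  [[5,[-0,-0,1.9],[-0,-0,-0]],[5,[-0,-0,1.9],[-0,-0,-0]],[5,[-0.1,-0,1.9],[-0,-0,-0]],[5,[-0.01,-0.01,1.96],[-0.001,-0.002,-0.002]]]
--
```

send_rows --increments '[[5,[0,0,2.2],[0,0,0]],[5,[0,0,2.0],[0,0,0]],[5,[0,0,1.6],[0,0,0]],[5,[0,0,1.0],[0,0,0]],[5,[0,0,0.5],[0,0,0]]]'

```text
clock: 3.35
position: [0.6274, 0.1121, 0.0282]
ee_rot: [-3.141, 0.004, -0.002]
force: [0.0, -0.7, 0.5]
width: 0.541
gripper_force: 0.0
```

send_rows --increments '[[5,[0,0,0],[0,0,0]],[5,[0,0,0],[0,0,0]],[5,[0,0,0],[0,0,0]],[5,[0,0,0],[0,0,0]]]'

```text
clock: 3.75
position: [0.6273, 0.112, 0.0284]
ee_rot: [-3.141, 0.004, -0.002]
force: [0.6, 0.6, 0.8]
width: 0.544
gripper_force: 0.0
```

send_rows --increments '[[5,[0,0,0.3],[0,0,0]],[3,[0,0,0],[0,0,0]],[1.5,[0,0,0],[0,0,0]],[1.5,[0,0,0],[0,0,0]],[1.5,[0,0,0],[0,0,0]]]' --force 20

```text
clock: 4.25
position: [0.6268, 0.1119, 0.0247]
ee_rot: [3.142, -0.004, -0.0]
force: [0.9, 0.6, -0.6]
width: 0.247
gripper_force: 0.4
```

send_rows --increments '[[1.5,[0,0,0],[0,0,0]],[1.5,[0,0,-0.5],[0,0,0]],[1.5,[0,0,-1],[0,0,0]],[1.5,[0,0,-1.5],[0,0,0]],[1.5,[0,0,-2],[0,0,0]]]'

```text
clock: 4.75
position: [0.6265, 0.1118, 0.0757]
ee_rot: [3.141, -0.004, -0.001]
force: [0.3, -1.1, -3.2]
width: 0.232
gripper_force: 20.0
```

send_rows --increments '[[1.5,[0,0,-3],[0,0,0]],[1.5,[0,0,-3],[0,0,0]],[1.5,[0,0,-3],[0,0,0]],[1.5,[0,0,-2],[0,0,0]],[1.5,[0,0,-1],[0,0,0]]]'

```text
clock: 5.25
position: [0.6278, 0.1123, 0.1984]
ee_rot: [-3.141, 0.004, -0.007]
force: [0.1, -0.6, -2.0]
width: 0.233
gripper_force: 20.0
```

```bash
STEP=3 python3 plan.py 1.5 .412 -.333 .196 0
```

```text
t 5.2 pos [0.6278 0.1123 0.1984] w 0.233 j7 -1.93 F [ 0.1 -0.6 -2. ]
  [[1.5,[-1.3,2.6,0],[-0,-0,-0]],[1.5,[-1.3,2.6,0],[-0,-0,-0]],[1.5,[-1.3,2.6,0],[-0,-0,-0]],[1.5,[-1.3,2.6,0],[-0,-0,-0]],[1.5,[-1.3,2.6,0],[-0,-0,-0]]]
  [[1.5,[-1.2,2.6,0],[-0,-0,-0]],[1.5,[-1.3,2.6,0],[-0,-0,-0]],[1.5,[-1.2,2.6,0],[-0,-0,-0]],[1.5,[-1.3,2.6,0],[-0,-0,-0]],[1.5,[-1.2,2.6,0],[-0,-0,-0]]]
  [[1.5,[-1.3,2.7,0],[-0,-0,-0]],[1.5,[-1.2,2.6,0],[-0,-0,-0]],[1.5,[-1.3,2.7,0],[-0,-0,-0]],[1.5,[-1.2,2.6,0],[-0,-0,-0]],[1.5,[-1.3,2.7,0],[-0,-0,-0]]]
  [[1.5,[-1.2,2.6,0.1],[-0,-0,-0]],[1.5,[-1.28,2.68,0],[-0.001,-0.004,-0.002]]]
--
```

send_rows --increments '[[1.5,[-1,2,0],[0,0,0]],[1.5,[-1.3,2.6,0],[0,0,0]],[1.5,[-1.3,2.7,0],[0,0,0]],[1.5,[-1.3,2.7,0],[0,0,0]],[1.5,[-1.3,2.7,0],[0,0,0]]]'

```text
clock: 5.75
position: [0.5635, -0.016, 0.1947]
ee_rot: [3.141, -0.003, -0.001]
force: [0.3, -0.1, -2.2]
width: 0.236
gripper_force: 20.0
```

send_rows --increments '[[1.5,[-1.3,2.7,0],[0,0,0]],[1.5,[-1.3,2.7,0],[0,0,0]],[1.5,[-1.3,2.7,0],[0,0,0]],[1.5,[-1.3,2.7,0],[0,0,0]],[1.5,[-1.3,2.7,0],[0,0,0]]]'

```text
clock: 6.25
position: [0.4982, -0.1507, 0.1949]
ee_rot: [-3.142, 0.003, 0.0]
force: [0.7, 0.6, -2.3]
width: 0.233
gripper_force: 20.0
```

send_rows --increments '[[1.5,[-1.3,2.7,0],[0,0,0]],[1.5,[-1.3,2.7,0],[0,0,0]],[1.5,[-1.3,2.7,0],[0,0,0]],[1.5,[-1.3,2.7,0],[0,0,0]],[1.5,[-1.3,2.7,0],[0,0,0]]]'

```text
clock: 6.75
position: [0.433, -0.2854, 0.1949]
ee_rot: [-3.142, 0.003, 0.0]
force: [0.2, 0.1, -2.9]
width: 0.236
gripper_force: 20.0
```

send_rows --increments '[[1.5,[-1.3,2.6,0],[0,0,0]],[1.5,[-0.8,1.7,0],[0,0,0]],[1.5,[0,0,0],[0,0,0]],[1.5,[0,0,0],[0,0,0]],[1.5,[0,0,0],[0,0,0]]]'

```text
clock: 7.25
position: [0.4133, -0.3264, 0.1948]
ee_rot: [-3.141, 0.001, -0.0]
force: [0.7, -0.1, -2.4]
width: 0.235
gripper_force: 20.0
```

```bash
STEP=2 python3 plan.py 1.5 .412 -.333 .12 0; python3 - <<'E'
from m import *
from scipy.optimize import least_squares
im,p=snap('wrist','w3')
E
```

```text
t 7.2 pos [ 0.4133 -0.3264  0.1948] w 0.235 j7 -1.03 F [ 0.7 -0.1 -2.4]
  [[1.5,[-0,0.2,1.9],[-0,-0,-0]],[1.5,[-0,0.2,1.9],[-0,-0,-0]],[1.5,[-0.1,0.1,1.8],[-0,-0,-0]],[1.5,[-0.03,0.17,1.88],[-0.001,-0,-0.001]]]
--
```

View pics/w3.png

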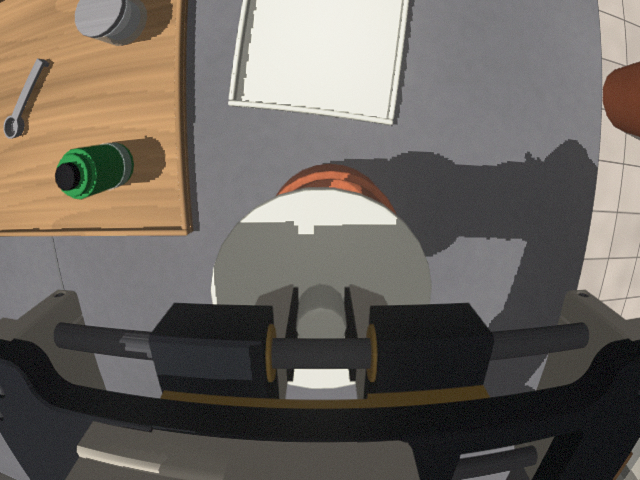

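The lid hangs level at (322,270). The crock rim arc is centred near (335,170), slightly right of it, which matches the planned 6.6 mm shift.

send_rows --increments '[[1.5,[-0.1,0.3,1.8],[0,0,0]],[1.5,[0,0.3,2],[0,0,0]],[1.5,[0,0.1,1.8],[0,0,0]],[1.5,[0,0,1.3],[0,0,0]],[1.5,[0,0,0.8],[0,0,0]]]'

```text
clock: 7.8
position: [0.4119, -0.3337, 0.1168]
ee_rot: [-3.141, 0.002, 0.001]
force: [1.5, 0.1, -1.2]
width: 0.234
gripper_force: 20.0
```

send_rows --increments '[[1.5,[0,0,0.5],[0,0,0]],[1.5,[0,0,0.3],[0,0,0]],[1.5,[0,0,0.3],[0,0,0]],[1.5,[0,0,0.2],[0,0,0]],[1.5,[0,0,0.2],[0,0,0]]]'

```text
clock: 8.3
position: [0.412, -0.3347, 0.1029]
ee_rot: [3.141, -0.004, 0.001]
force: [0.3, -0.5, -1.5]
width: 0.233
gripper_force: 20.0
```

send_rows --increments '[[1.5,[0,0,0.1],[0,0,0]],[1.5,[0,0,0.1],[0,0,0]],[1.5,[0,0,0.1],[0,0,0]]]'

```text
clock: 8.6
position: [0.4119, -0.3346, 0.0998]
ee_rot: [3.141, -0.004, 0.0]
force: [-0.6, -0.1, -1.9]
width: 0.233
gripper_force: 20.0
```

send_rows --increments '[[1.5,[0,0,0.1],[0,0,0]],[1.5,[0,0,0.1],[0,0,0]],[1.5,[0,0,0.1],[0,0,0]],[1.5,[0,0,0.05],[0,0,0]],[1.5,[0,0,0.05],[0,0,0]]]'

```text
clock: 9.1
position: [0.4118, -0.3345, 0.0957]
ee_rot: [3.142, -0.004, -0.0]
force: [0.2, 0.3, -2.2]
width: 0.236
gripper_force: 20.0
```

send_rows --increments '[[1.5,[0,0,0.05],[0,0,0]],[1.5,[0,0,0.05],[0,0,0]],[1.5,[0,0,0],[0,0,0]]]'

```text
clock: 9.4
position: [0.4118, -0.3346, 0.0956]
ee_rot: [3.141, -0.004, 0.0]
force: [-2.8, 2.5, 9.1]
width: 0.234
gripper_force: 20.0
```

Contact came at the expected height (0.0956). Releasing.

send_rows --increments '[[1.5,[0,0,-0.08],[0,0,0]],[2.4,[0,0,0],[0,0,0]],[4.5,[0,0,0],[0,0,0]],[4.5,[0,0,0],[0,0,0]],[4.5,[0,0,0],[0,0,0]]]'

```text
clock: 9.9
position: [0.4119, -0.3346, 0.0955]
ee_rot: [3.142, -0.003, 0.0]
force: [-1.3, 0.1, 0.4]
width: 0.463
gripper_force: 0.0
```

send_rows --increments '[[4.5,[0,0,-0.8],[0,0,0]],[4.5,[0,0,-1.6],[0,0,0]],[4.5,[0,0,-2.5],[0,0,0]],[7,[0,0,-2.5],[0,0,0]],[8,[0,0,-2],[0,0,0]]]'

```text
clock: 10.4
position: [0.4121, -0.3347, 0.1916]
ee_rot: [3.141, -0.004, 0.002]
force: [-0.5, 0.3, -0.1]
width: 0.613
gripper_force: 0.0
```

```bash
STEP=3 python3 plan.py 8 .4705 -.1145 .19 9.5; python3 - <<'E'
from m import *
im,p=snap('top','top1')
c=seg(im,(480,240,560,305),lambda h,s,v:(s<60)&(v>120)); w=world(p,c,.093)*1000
print(cv2.fitEllipse(w))
E
```

```text
t 10.4 pos [ 0.4121 -0.3347  0.1916] w 0.613 j7 -1.02 F [-0.5  0.3 -0.1]
  [[8,[0.7,-2.8,0],[0,-0,-0.02]],[8,[0.8,-2.7,0],[0,-0,-0.02]],[8,[0.8,-2.7,0],[0,-0,-0.02]],[8,[0.9,-2.7,0],[0,-0,-0.02]],[8,[0.9,-2.7,0],[0,-0,-0.02]]]
  [[8,[1,-2.7,0],[0,-0,-0.02]],[8,[1.1,-2.6,0.1],[0,-0,-0.02]],[8,[1.11,-2.65,0.05],[0.001,-0.001,-0.028]]]
--
((406.4537353515625, -326.053955078125), (80.7473373413086, 97.64173889160156), 135.73277282714844)
```

send_rows --increments '[[8,[0.7,-2.8,0],[0,0,-0.02]],[8,[0.8,-2.7,0],[0,0,-0.02]],[8,[0.8,-2.7,0],[0,0,-0.02]],[8,[0.9,-2.7,0],[0,0,-0.02]],[8,[0.9,-2.7,0],[0,0,-0.02]]]'

```text
clock: 10.95
position: [0.448, -0.196, 0.19]
ee_rot: [3.137, 0.154, 0.001]
force: [0.9, -0.1, 0.8]
width: 0.872
gripper_force: 0.0
```

send_rows --increments '[[8,[1,-2.7,0],[0,0,-0.02]],[8,[1.1,-2.6,0],[0,0,-0.02]],[8,[1.1,-2.6,0],[0,0,-0.03]],[8,[0,0,0],[0,0,0]],[8,[0,0,0],[0,0,0]]]'

```text
clock: 11.45
position: [0.4703, -0.1145, 0.1899]
ee_rot: [3.13, 0.265, 0.0]
force: [-1.0, -1.6, -0.0]
width: 0.872
gripper_force: 0.0
```

```bash
STEP=3 python3 plan.py 8 .4705 -.1145 .037 9.5; python3 - <<'E'
from m import *
im,p=snap('top','top2')
c=seg(im,(480,240,560,305),lambda h,s,v:(s<60)&(v>60)); w=world(p,c,.093)*1000
print(cv2.fitEllipse(w))
im,p=snap('wrist','w4')
c=seg(im,(200,100,450,400),lambda h,s,v:(h>45)&(h<90)&(s>90)); print(cv2.boundingRect(c))
E
```

```text
t 11.4 pos [ 0.4703 -0.1145  0.1899] w 0.872 j7 -1.35 F [-1.  -1.6 -0. ]
  [[8,[0,-0,2.5],[0,-0,0]],[8,[0,-0,2.6],[0,-0,0]],[8,[0,-0,2.5],[0,-0,0]],[8,[0,-0,2.6],[0,-0,0]],[8,[0,-0,2.5],[0,-0,0]]]
  [[8,[0.02,-0,2.59],[0,-0,0.003]]]
--
((422.04803466796875, -372.2983093261719), (25.86859893798828, 87.10076141357422), 102.02794647216797)
(290, 197, 59, 67)
```

View pics/w4.png

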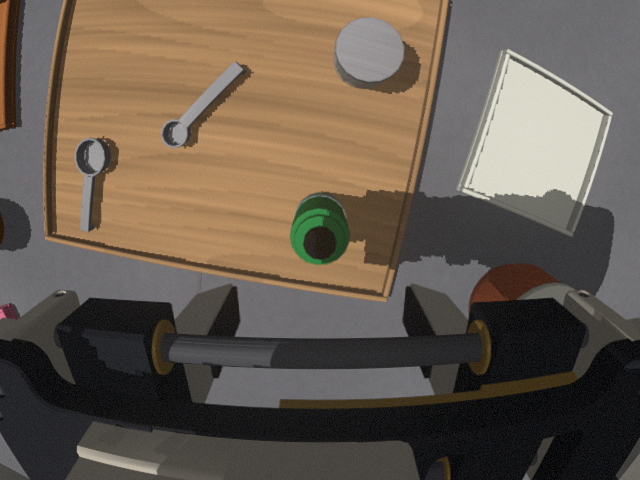

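Grinder button at (319,243), centred between the open fingers. Descending and gripping.

send_rows --increments '[[8,[0,0,2.5],[0,0,0]],[8,[0,0,3],[0,0,0]],[8,[0,0,3],[0,0,0]],[8,[0,0,2.5],[0,0,0]],[8,[0,0,2],[0,0,0]]]'

```text
clock: 12.05
position: [0.4694, -0.1162, 0.0582]
ee_rot: [3.131, 0.259, -0.002]
force: [-0.7, -0.3, -0.3]
width: 0.872
gripper_force: 0.0
```

send_rows --increments '[[8,[0,0,1.3],[0,0,0]],[8,[0,0,0.7],[0,0,0]],[8,[0,0,0.2],[0,0,0]],[8,[0,0,0],[0,0,0]],[6,[0,0,0],[0,0,0]]]'

```text
clock: 12.55
position: [0.4707, -0.1151, 0.0382]
ee_rot: [3.13, 0.262, 0.002]
force: [0.9, -0.9, 0.6]
width: 0.826
gripper_force: 0.0
```

send_rows --increments '[[5,[0,0,0],[0,0,0]],[4,[0,0,0],[0,0,0]],[4,[0,0,0],[0,0,0]],[4,[0,0,0],[0,0,0]],[4,[0,0,0],[0,0,0]]]' --force 15

```text
clock: 13.05
position: [0.4703, -0.1148, 0.0377]
ee_rot: [3.13, 0.263, 0.0]
force: [-0.4, 0.3, 3.0]
width: 0.495
gripper_force: 15.0
```

send_rows --increments '[[4,[0,0,-1],[0,0,0]],[4,[0,0,-2],[0,0,0]],[4,[0,0,-3],[0,0,0]],[4,[0,0,-3],[0,0,0]],[4,[0,0,-3],[0,0,0]]]'

```text
clock: 13.55
position: [0.4698, -0.1147, 0.1592]
ee_rot: [-3.13, -0.263, 0.0]
force: [0.9, -0.2, -1.0]
width: 0.498
gripper_force: 15.0
```

```bash
STEP=3 python3 plan.py 4 .637 .326 .16 9.5; python3 - <<'E'
from m import *
im,p=snap('top','top3')
print('jar', ray(p,209,277,.11).round(3))
E
```

```text
t 13.6 pos [ 0.4698 -0.1147  0.1592] w 0.498 j7 -1.36 F [ 0.9 -0.2 -1. ]
  [[4,[1.5,-2.5,-0],[-0,0,0]],[4,[1.5,-2.5,-0],[-0,0,0]],[4,[1.5,-2.5,-0],[-0,0,0]],[4,[1.5,-2.6,-0],[-0,0,0]],[4,[1.5,-2.5,-0],[-0,0,0]]]
  [[4,[1.5,-2.6,-0],[-0,0,0]],[4,[1.5,-2.5,-0],[-0,0,0]],[4,[1.5,-2.6,-0],[-0,0,0]],[4,[1.5,-2.5,-0],[-0,0,0]],[4,[1.5,-2.6,-0],[-0,0,0]]]
  [[4,[1.5,-2.5,-0],[-0,0,0]],[4,[1.5,-2.6,-0],[-0,0,0]],[4,[1.5,-2.5,-0],[-0,0,0]],[4,[1.5,-2.6,-0],[-0,0,0]],[4,[1.4,-2.5,-0],[-0,0,0]]]
  [[4,[1.45,-2.55,-0.08],[-0,0,0.002]]]
--
jar [0.395 0.319 0.11 ]
```

send_rows --increments '[[4,[1,-1.7,0],[0,0,0]],[4,[1.5,-2.5,0],[0,0,0]],[4,[1.5,-2.6,0],[0,0,0]],[4,[1.5,-2.6,0],[0,0,0]],[4,[1.5,-2.6,0],[0,0,0]]]'

```text
clock: 14.1
position: [0.5193, 0.0163, 0.158]
ee_rot: [3.13, 0.263, 0.0]
force: [1.2, -0.2, -1.3]
width: 0.503
gripper_force: 15.0
```

send_rows --increments '[[4,[1.6,-2.7,0],[0,0,0]],[4,[1.6,-2.7,0],[0,0,0]],[4,[1.6,-2.7,0],[0,0,0]],[4,[1.6,-2.7,0],[0,0,0]],[4,[1.6,-2.7,0],[0,0,0]]]'

```text
clock: 14.6
position: [0.5756, 0.1627, 0.1578]
ee_rot: [3.13, 0.263, -0.0]
force: [-0.9, -0.2, -0.8]
width: 0.499
gripper_force: 15.0
```

send_rows --increments '[[4,[1.6,-2.7,0],[0,0,0]],[4,[1.6,-2.6,0],[0,0,0]],[4,[1.5,-2.6,0],[0,0,0]],[4,[1.5,-2.5,0],[0,0,0]],[4,[1.4,-2.5,0],[0,0,0]]]'

```text
clock: 15.1
position: [0.629, 0.3025, 0.1577]
ee_rot: [3.13, 0.263, -0.001]
force: [0.2, 0.3, -1.4]
width: 0.5
gripper_force: 15.0
```

send_rows --increments '[[4,[0.9,-1.6,0],[0,0,0]],[4,[0,0,0],[0,0,0]],[4,[0,0,0],[0,0,0]],[4,[0,0,0],[0,0,0]]]'

```text
clock: 15.5
position: [0.6351, 0.3173, 0.1575]
ee_rot: [3.13, 0.261, -0.001]
force: [0.6, -0.5, -0.7]
width: 0.499
gripper_force: 15.0
```

```bash
STEP=2.5 python3 plan.py 4 .637 .326 .06 9.5
```

```text
t 15.5 pos [0.6351 0.3173 0.1575] w 0.499 j7 -2.08 F [ 0.6 -0.5 -0.7]
  [[4,[0.1,-0.2,2.4],[0,0,0]],[4,[0.1,-0.2,2.4],[0,0,0]],[4,[0.1,-0.2,2.5],[0,0,0]],[4,[0.04,-0.24,2.45],[0.001,0,0.001]]]
--
```

send_rows --increments '[[4,[0.1,-0.3,2],[0,0,0]],[4,[0.1,-0.3,2.5],[0,0,0]],[4,[0.1,-0.2,2.5],[0,0,0]],[4,[0,0,2],[0,0,0]],[4,[0,0,1.2],[0,0,0]]]'

```text
clock: 16.0
position: [0.6361, 0.3252, 0.0539]
ee_rot: [3.129, 0.261, -0.003]
force: [0.1, -0.1, -0.9]
width: 0.499
gripper_force: 15.0
```

send_rows --increments '[[4,[0,0,0.7],[0,0,0]],[4,[0,0,0.4],[0,0,0]],[4,[0,0,0.2],[0,0,0]],[4,[0,0,0.1],[0,0,0]],[4,[0,0,0.1],[0,0,0]]]'

```text
clock: 16.5
position: [0.6372, 0.3274, 0.0413]
ee_rot: [-3.13, -0.263, -0.002]
force: [0.2, 0.1, -0.9]
width: 0.497
gripper_force: 15.0
```

send_rows --increments '[[4,[0,0,0.1],[0,0,0]],[4,[0,0,0.1],[0,0,0]],[4,[0,0,0.1],[0,0,0]],[4,[0,0,0.1],[0,0,0]],[4,[0,0,0],[0,0,0]]]'

```text
clock: 17.0
position: [0.6368, 0.3272, 0.0368]
ee_rot: [-3.131, -0.263, -0.0]
force: [-1.4, -0.7, 1.4]
width: 0.501
gripper_force: 15.0
```

send_rows --increments '[[4,[0,0,0.05],[0,0,0]],[4,[0,0,0.05],[0,0,0]],[4,[0,0,0],[0,0,0]]]'

```text
clock: 17.3
position: [0.6369, 0.3273, 0.0368]
ee_rot: [-3.131, -0.263, -0.001]
force: [-4.1, -2.1, 10.4]
width: 0.501
gripper_force: 15.0
```

send_rows --increments '[[4,[0,0,-0.08],[0,0,0]],[5.5,[0,0,0],[0,0,0]],[8,[0,0,0],[0,0,0]],[8,[0,0,0],[0,0,0]],[8,[0,0,0],[0,0,0]]]'

```text
clock: 17.8
position: [0.6367, 0.3271, 0.0361]
ee_rot: [3.13, 0.263, -0.0]
force: [0.4, 0.9, 0.7]
width: 0.795
gripper_force: 0.0
```

send_rows --increments '[[8,[0,0,-1],[0,0,0]],[8,[0,0,-2.5],[0,0,0]],[8,[0,0,-3],[0,0,0]],[8,[0,0,-3],[0,0,0]],[8,[0,0,-3],[0,0,0]]]'

```text
clock: 18.3
position: [0.6367, 0.3272, 0.1634]
ee_rot: [-3.13, -0.263, -0.001]
force: [0.1, -0.0, -0.9]
width: 0.872
gripper_force: 0.0
```

```bash
STEP=3.5 python3 plan.py 8.5 .620 -.1285 .155 9.5
```

```text
t 18.3 pos [0.6367 0.3272 0.1634] w 0.872 j7 -2.08 F [ 0.1 -0.  -0.9]
  [[8.5,[-0.7,3.2,0.1],[-0,-0,0]],[8.5,[-0.7,3.2,0.1],[-0,-0,0]],[8.5,[-0.7,3.2,0.1],[-0,-0,0]],[8.5,[-0.7,3.2,0],[-0,-0,0]],[8.5,[-0.6,3.2,0.1],[-0,-0,0]]]
  [[8.5,[-0.7,3.2,0],[-0,-0,0]],[8.5,[-0.6,3.2,0.1],[-0,-0,0]],[8.5,[-0.7,3.2,0],[-0,-0,0]],[8.5,[-0.6,3.2,0.1],[-0,-0,0]],[8.5,[-0.7,3.2,0],[-0,-0,0]]]
  [[8.5,[-0.6,3.2,0.1],[-0,-0,0]],[8.5,[-0.7,3.2,0],[-0,-0,0]],[8.5,[-0.6,3.1,0.1],[-0,-0,0]],[8.5,[-0.66,3.16,0.02],[-0,-0.001,0.002]]]
--
```

send_rows --increments '[[8.5,[-0.4,2,0],[0,0,0]],[8.5,[-0.7,3.2,0],[0,0,0]],[8.5,[-0.7,3.4,0],[0,0,0]],[8.5,[-0.7,3.4,0],[0,0,0]],[8.5,[-0.7,3.4,0],[0,0,0]]]'

```text
clock: 18.8
position: [0.6306, 0.1681, 0.1616]
ee_rot: [3.13, 0.263, 0.0]
force: [-0.9, -0.0, 0.3]
width: 0.927
gripper_force: 0.0
```

send_rows --increments '[[8.5,[-0.7,3.4,0],[0,0,0]],[8.5,[-0.7,3.4,0],[0,0,0]],[8.5,[-0.7,3.4,0],[0,0,0]],[8.5,[-0.7,3.4,0],[0,0,0]],[8.5,[-0.7,3.4,0],[0,0,0]]]'

```text
clock: 19.3
position: [0.6244, -0.0053, 0.1617]
ee_rot: [3.13, 0.263, 0.001]
force: [0.9, -0.3, -0.6]
width: 0.926
gripper_force: 0.0
```

send_rows --increments '[[8.5,[-0.7,3.4,0],[0,0,0]],[8.5,[-0.7,3.4,0],[0,0,0]],[8.5,[-0.7,3.2,0],[0,0,0]],[8.5,[-0.4,2,0],[0,0,0]],[8.5,[0,0,0],[0,0,0]]]'

```text
clock: 19.8
position: [0.6192, -0.1312, 0.1614]
ee_rot: [3.129, 0.253, -0.001]
force: [0.3, -0.2, 0.2]
width: 0.924
gripper_force: 0.0
```

send_rows --increments '[[8.5,[0,0,0],[0,0,0]],[8.5,[0,0,0],[0,0,0]]]'

```text
clock: 20.0
position: [0.6202, -0.1243, 0.1615]
ee_rot: [-3.129, -0.266, -0.0]
force: [-0.3, 0.1, 0.3]
width: 0.925
gripper_force: 0.0
```

```bash
python3 plan.py 8.5 .620 -.1285 .1 9.5;  python3 - <<'E'
from m import *
im,p=snap('wrist','w5')
c=seg(im,(260,120,400,290),lambda h,s,v:(s<60)&(v>80)); print(cv2.boundingRect(c))
w=np.array([fray(p,u,v,.061)[:2] for u,v in c.reshape(-1,2)],np.float32)*1000
print(cv2.minEnclosingCircle(w))
im,p=snap('top','top4')
E
```

```text
t 20.0 pos [ 0.6202 -0.1243  0.1615] w 0.925 j7 -1.41 F [-0.3  0.1  0.3]
  [[8.5,[-0,0.2,3.1],[-0,-0,0]],[8.5,[-0.09,0.21,3.05],[-0.001,-0,0.004]]]
--
(290, 197, 38, 79)
((623.9749755859375, -124.61550903320312), 29.955955505371094)
```

View pics/w5.png

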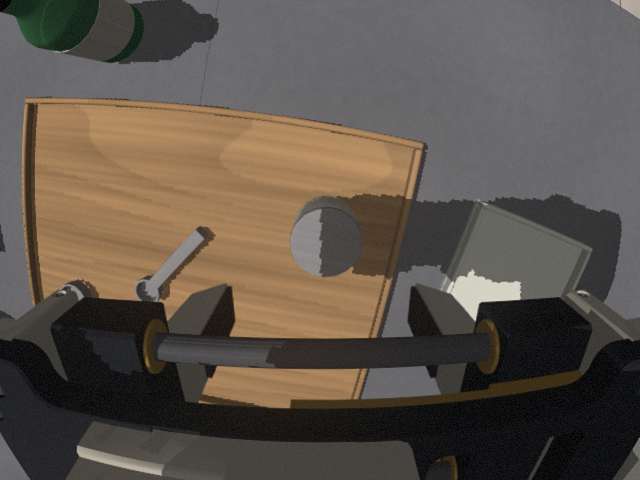

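Salt cap centre is about (326,242), roughly 4 mm toward −y of the tool, which agrees with y = −0.128.

send_rows --increments '[[8.5,[0,0.2,2],[0,0,0]],[8.5,[0,0.2,2.8],[0,0,0]],[8.5,[0,0,2.8],[0,0,0]],[8.5,[0,0,2.4],[0,0,0]],[8.5,[0,0,1.7],[0,0,0]]]'

```text
clock: 20.6
position: [0.6202, -0.1286, 0.0426]
ee_rot: [-3.13, -0.266, 0.003]
force: [0.9, -0.2, -0.4]
width: 0.927
gripper_force: 0.0
```

send_rows --increments '[[8.5,[0,0,1.1],[0,0,0]],[8.5,[0,0,0.6],[0,0,0]],[8.5,[0,0,0.2],[0,0,0]],[8.5,[0,0,0],[0,0,0]],[7,[0,0,0],[0,0,0]]]'

```text
clock: 21.1
position: [0.6214, -0.1299, 0.0262]
ee_rot: [3.13, 0.263, 0.002]
force: [0.8, -0.0, 0.1]
width: 0.881
gripper_force: 0.0
```

send_rows --increments '[[6,[0,0,0],[0,0,0]],[5,[0,0,0],[0,0,0]],[4.8,[0,0,0],[0,0,0]],[4.8,[0,0,0],[0,0,0]],[4.8,[0,0,0],[0,0,0]]]'

```text
clock: 21.6
position: [0.6209, -0.1298, 0.0256]
ee_rot: [-3.13, -0.263, -0.0]
force: [-0.4, 0.4, 3.5]
width: 0.587
gripper_force: 15.0
```

send_rows --increments '[[4.8,[0,0,-1],[0,0,0]],[4.8,[0,0,-2],[0,0,0]],[4.8,[0,0,-3],[0,0,0]],[4.8,[0,0,-3],[0,0,0]],[4.8,[0,0,-2],[0,0,0]]]'

```text
clock: 22.1
position: [0.6214, -0.1301, 0.138]
ee_rot: [3.13, 0.263, 0.003]
force: [0.4, 0.1, -1.5]
width: 0.586
gripper_force: 15.0
```

send_rows --increments '[[4.8,[0,0,-1],[0,0,0]],[4.8,[0,0,0],[0,0,0]]]'

```text
clock: 22.3
position: [0.6215, -0.1301, 0.1468]
ee_rot: [3.13, 0.263, 0.004]
force: [0.5, -0.2, -1.6]
width: 0.585
gripper_force: 15.0
```

```bash
STEP=3.2 python3 plan.py 4.8 .5625 .3145 .145 9.5
```

```text
t 22.3 pos [ 0.6215 -0.1301  0.1468] w 0.585 j7 -1.41 F [ 0.5 -0.2 -1.6]
  [[4.8,[0.1,-3,0],[0,-0,0]],[4.8,[0.1,-3,0],[0,-0,0]],[4.8,[0.1,-3,0],[0,-0,0]],[4.8,[0.1,-3,0],[0,-0,0]],[4.8,[0.1,-3,0],[0,-0,0]]]
  [[4.8,[0.1,-3,0],[0,-0,0]],[4.8,[0.1,-3,0],[0,-0,0]],[4.8,[0.1,-3,0],[0,-0,0]],[4.8,[0.1,-3,0],[0,-0,0]],[4.8,[0.1,-3,0],[0,-0,0]]]
  [[4.8,[0.1,-3,0],[0,-0,0]],[4.8,[0.1,-3,0],[0,-0,0]],[4.8,[0.1,-2.9,0],[0,-0,0]],[4.8,[0.1,-3,0.1],[0,-0,0]],[4.8,[0.2,-2.92,0.04],[0.001,-0.002,0.002]]]
--
```

send_rows --increments '[[4.8,[0.1,-2,0],[0,0,0]],[4.8,[0.1,-3.1,0],[0,0,0]],[4.8,[0.1,-3.1,0],[0,0,0]],[4.8,[0.1,-3.1,0],[0,0,0]],[4.8,[0.1,-3.1,0],[0,0,0]]]'

```text
clock: 22.8
position: [0.6005, 0.0139, 0.1437]
ee_rot: [3.131, 0.263, -0.004]
force: [0.7, -0.1, -1.4]
width: 0.582
gripper_force: 15.0
```

send_rows --increments '[[4.8,[0.1,-3.1,0],[0,0,0]],[4.8,[0.1,-3.1,0],[0,0,0]],[4.8,[0.1,-3.1,0],[0,0,0]],[4.8,[0.1,-3.1,0],[0,0,0]],[4.8,[0.1,-3.1,0],[0,0,0]]]'

```text
clock: 23.3
position: [0.5796, 0.1673, 0.1437]
ee_rot: [3.13, 0.263, -0.004]
force: [-0.1, -0.1, -1.1]
width: 0.586
gripper_force: 15.0
```

send_rows --increments '[[4.8,[0.1,-3.1,0],[0,0,0]],[4.8,[0.1,-3.1,0],[0,0,0]],[4.8,[0.2,-3.1,0],[0,0,0]],[4.8,[0.2,-3.1,0],[0,0,0]],[4.8,[0,-2.5,0],[0,0,0]]]'

```text
clock: 23.8
position: [0.5606, 0.316, 0.1435]
ee_rot: [3.13, 0.265, -0.004]
force: [0.5, -0.3, -2.0]
width: 0.585
gripper_force: 15.0
```

send_rows --increments '[[4.8,[0,0,0],[0,0,0]],[4.8,[0,0,0],[0,0,0]],[4.8,[0,0,0],[0,0,0]],[4.8,[0,0,0],[0,0,0]]]'

```text
clock: 24.2
position: [0.5622, 0.3128, 0.1448]
ee_rot: [3.13, 0.26, -0.001]
force: [1.4, -0.1, -1.7]
width: 0.588
gripper_force: 15.0
```

```bash
STEP=2.5 python3 plan.py 4.8 .5625 .3145 .045 9.5
```

```text
t 24.2 pos [0.5622 0.3128 0.1448] w 0.588 j7 -2.15 F [ 1.4 -0.1 -1.7]
  [[4.8,[0,-0,2.5],[0,0,0]],[4.8,[0,-0.1,2.5],[0,0,0]],[4.8,[0,-0,2.5],[0,0,0]],[4.8,[0.07,-0.07,2.48],[0.001,0.001,0]]]
--
```

send_rows --increments '[[4.8,[0,0,2],[0,0,0]],[4.8,[0,-0.1,2.7],[0,0,0]],[4.8,[0,0,2.6],[0,0,0]],[4.8,[0,0,1.7],[0,0,0]],[4.8,[0,0,1],[0,0,0]]]'

```text
clock: 24.7
position: [0.5613, 0.3138, 0.0436]
ee_rot: [3.129, 0.261, -0.003]
force: [0.2, 0.0, -2.0]
width: 0.587
gripper_force: 15.0
```

send_rows --increments '[[4.8,[0,0,0.5],[0,0,0]],[4.8,[0,0,0.4],[0,0,0]],[4.8,[0,0,0.3],[0,0,0]],[4.8,[0,0,0.2],[0,0,0]],[4.8,[0,0,0.1],[0,0,0]]]'

```text
clock: 25.2
position: [0.5618, 0.3156, 0.0306]
ee_rot: [-3.13, -0.263, -0.001]
force: [0.1, -0.2, -0.6]
width: 0.582
gripper_force: 15.0
```

send_rows --increments '[[4.8,[0,0,0],[0,0,0]],[4.8,[0,0,0.1],[0,0,0]],[4.8,[0,0,0.1],[0,0,0]],[4.8,[0,0,0],[0,0,0]]]'

```text
clock: 25.6
position: [0.5616, 0.3154, 0.0282]
ee_rot: [3.13, 0.263, -0.0]
force: [-0.2, -0.2, -1.6]
width: 0.583
gripper_force: 15.0
```

send_rows --increments '[[4.8,[0,0,0.1],[0,0,0]],[4.8,[0,0,0.1],[0,0,0]],[4.8,[0,0,0.05],[0,0,0]],[4.8,[0,0,0.05],[0,0,0]],[4.8,[0,0,0],[0,0,0]]]'

```text
clock: 26.1
position: [0.5616, 0.3154, 0.0252]
ee_rot: [3.13, 0.263, -0.0]
force: [0.1, -1.0, -2.2]
width: 0.584
gripper_force: 15.0
```

send_rows --increments '[[4.8,[0,0,0.05],[0,0,0]],[4.8,[0,0,0],[0,0,0]]]'

```text
clock: 26.3
position: [0.5616, 0.3154, 0.0248]
ee_rot: [3.13, 0.263, -0.0]
force: [0.5, -0.1, -2.2]
width: 0.586
gripper_force: 15.0
```

send_rows --increments '[[4.8,[0,0,0.05],[0,0,0]],[4.8,[0,0,0],[0,0,0]]]'

```text
clock: 26.5
position: [0.5617, 0.3155, 0.0246]
ee_rot: [3.131, 0.263, 0.0]
force: [-1.1, -0.4, 2.1]
width: 0.586
gripper_force: 15.0
```

send_rows --increments '[[4.8,[0,0,0.04],[0,0,0]],[4.8,[0,0,0],[0,0,0]]]'

```text
clock: 26.7
position: [0.5617, 0.3155, 0.0246]
ee_rot: [3.131, 0.263, 0.001]
force: [-1.8, -2.2, 6.7]
width: 0.586
gripper_force: 15.0
```

send_rows --increments '[[4.8,[0,0,-0.06],[0,0,0]],[6.2,[0,0,0],[0,0,0]],[8,[0,0,0],[0,0,0]],[8,[0,0,0],[0,0,0]],[8,[0,0,0],[0,0,0]]]'

```text
clock: 27.2
position: [0.5616, 0.3155, 0.0245]
ee_rot: [-3.131, -0.263, -0.0]
force: [-0.0, -0.1, -0.7]
width: 0.854
gripper_force: 0.0
```

send_rows --increments '[[8,[0,0,-1],[0,0,0]],[8,[0,0,-2],[0,0,0]],[8,[0,0,-3],[0,0,0]],[6,[0,0,-3],[0,0,0]],[4,[0,0,-3],[0,0,0]]]'

```text
clock: 27.7
position: [0.5616, 0.3155, 0.1465]
ee_rot: [-3.13, -0.263, -0.001]
force: [-0.0, 0.7, -0.0]
width: 0.745
gripper_force: 0.0
```

```bash
STEP=3 python3 plan.py 3.5 .464 .129 .13 -5; python3 - <<'E'
from m import *
arm.get_image('wrist')
im,p=snap('scene','s1')
cv2.imwrite('pics/s1c.png',cv2.resize(im[150:480,120:450],None,fx=1.8,fy=1.8)[...,::-1])
E
```

```text
t 27.7 pos [0.5616 0.3155 0.1465] w 0.745 j7 -2.15 F [-0.   0.7 -0. ]
  [[3.5,[-1.6,2.1,0.2],[-0,-0,0.03]],[3.5,[-1.5,2.1,0.2],[-0,-0,0.03]],[3.5,[-1.5,2.2,0.2],[-0,-0,0.03]],[3.5,[-1.4,2.2,0.2],[-0,-0,0.03]],[3.5,[-1.3,2.3,0.2],[-0,-0,0.03]]]
  [[3.5,[-1.3,2.3,0.2],[-0,-0,0.04]],[3.5,[-1.2,2.4,0.2],[-0,-0,0.03]],[3.5,[-1.03,2.38,0.24],[-0,-0,0.035]]]
--
```

View pics/s1c.png

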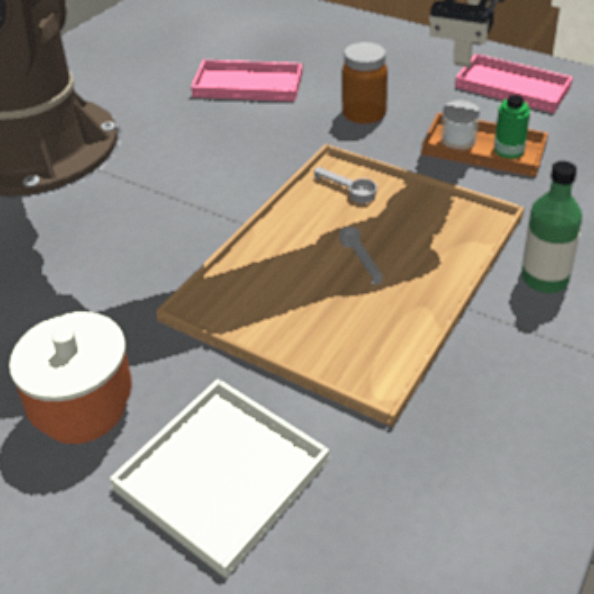

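The lid sits squarely on the crock, crop (68,355). Salt (460,125) and grinder (512,130) stand upright in the wooden caddy, and the jar and oil are untouched. Next is the tablespoon.

send_rows --increments '[[3.5,[-1.2,1.5,0],[0,0,0.03]],[3.5,[-1.6,2.1,0.2],[0,0,0.03]],[3.5,[-1.6,2.2,0.2],[0,0,0.03]],[3.5,[-1.5,2.3,0.2],[0,0,0.03]],[3.5,[-1.4,2.3,0.2],[0,0,0.03]]]'

```text
clock: 28.3
position: [0.499, 0.2033, 0.1365]
ee_rot: [3.141, 0.026, -0.0]
force: [-0.1, -0.4, 0.4]
width: 0.383
gripper_force: 0.0
```

send_rows --increments '[[3.5,[-1.3,2.4,0.2],[0,0,0.04]],[3.5,[-1.2,2.4,0.2],[0,0,0.03]],[3.5,[-1,2.4,0.2],[0,0,0.04]],[3.5,[0,0.4,0],[0,0,0]],[3.5,[0,0,0],[0,0,0]]]'

```text
clock: 28.8
position: [0.4631, 0.1284, 0.1308]
ee_rot: [3.138, -0.146, 0.001]
force: [0.2, 0.5, 0.3]
width: 0.381
gripper_force: 0.0
```

send_rows --increments '[[3.5,[0,0,0],[0,0,0]],[3.5,[0,0,0],[0,0,0]]]'

```text
clock: 29.0
position: [0.4635, 0.1302, 0.1307]
ee_rot: [-3.138, 0.142, -0.001]
force: [0.2, 0.3, -0.1]
width: 0.382
gripper_force: 0.0
```

```bash
STEP=3 python3 plan.py 3.5 .464 .129 .03 -5; python3 - <<'E'
from m import *
im,p=snap('wrist','w6')
cv2.imwrite('pics/w6c.png',im[100:420,100:560][...,::-1])
E
```

```text
t 29.0 pos [0.4635 0.1302 0.1307] w 0.382 j7 -2.16 F [ 0.2  0.3 -0.1]
  [[3.5,[0,0,2.5],[-0,-0,-0]],[3.5,[0,0,2.5],[-0,-0,-0]],[3.5,[0,0.1,2.5],[-0,-0,-0]],[3.5,[0.05,0.02,2.57],[-0.001,-0,-0.003]]]
--
```

View pics/w6c.png

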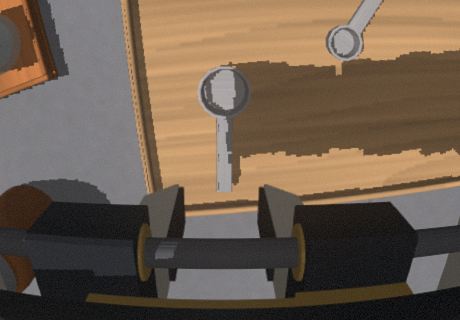

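Tablespoon handle at full-frame (324,250), aligned with the tool and about 2 mm toward −y. Descending.

send_rows --increments '[[3.5,[0,0.1,2],[0,0,0]],[3.5,[0,0.1,2.6],[0,0,0]],[3.5,[0,0,2.6],[0,0,0]],[3.5,[0,0,2],[0,0,0]],[3.5,[0,0,1.2],[0,0,0]]]'

```text
clock: 29.55
position: [0.4623, 0.1274, 0.025]
ee_rot: [3.138, -0.143, -0.003]
force: [0.3, 0.3, 0.7]
width: 0.382
gripper_force: 0.0
```

send_rows --increments '[[3.5,[0,0,0.7],[0,0,0]],[3.5,[0,0,0.4],[0,0,0]],[3.5,[0,0,0.3],[0,0,0]],[3.5,[0,0,0],[0,0,0]],[3.5,[0,0,0],[0,0,0]]]'

```text
clock: 30.05
position: [0.4632, 0.1271, 0.013]
ee_rot: [-3.138, 0.145, -0.001]
force: [0.3, -0.6, -0.2]
width: 0.383
gripper_force: 0.0
```

send_rows --increments '[[3.5,[0,0,0.2],[0,0,0]],[3.5,[0,0,0.2],[0,0,0]],[3.5,[0,0,0],[0,0,0]],[2.5,[0,0,0],[0,0,0]],[1.5,[0,0,0],[0,0,0]]]' --force 12

```text
clock: 30.55
position: [0.4629, 0.127, 0.0085]
ee_rot: [3.138, -0.145, 0.0]
force: [0.5, 0.0, 1.8]
width: 0.254
gripper_force: 0.0
```

send_rows --increments '[[0.8,[0,0,0],[0,0,0]],[0.8,[0,0,0],[0,0,0]],[0.8,[0,0,0],[0,0,0]]]'

```text
clock: 30.85
position: [0.4629, 0.127, 0.0085]
ee_rot: [3.138, -0.145, 0.0]
force: [-0.7, -0.3, 1.0]
width: 0.129
gripper_force: 12.0
```

Gripped: 12 mm, the handle width. Lifting and carrying to the dish.

send_rows --increments '[[0.8,[0,0,-0.5],[0,0,0]],[0.8,[0,0,-1.5],[0,0,0]],[0.8,[0,0,-2.5],[0,0,0]],[0.8,[0,0,-2.5],[0,0,0]],[0.8,[0,0,-2.5],[0,0,0]]]'

```text
clock: 31.35
position: [0.4626, 0.1269, 0.1047]
ee_rot: [3.138, -0.145, -0.0]
force: [0.6, 0.1, -0.4]
width: 0.125
gripper_force: 12.0
```

send_rows --increments '[[0.8,[0,0,-1.5],[0,0,0]],[0.8,[0,0,0],[0,0,0]]]'

```text
clock: 31.55
position: [0.4641, 0.1274, 0.1207]
ee_rot: [-3.137, 0.145, -0.006]
force: [-0.6, 0.3, -0.3]
width: 0.131
gripper_force: 12.0
```

```bash
STEP=3.3 python3 plan.py 0.8 .5796 -.2966 .118 -7.4
```

```text
t 31.6 pos [0.4641 0.1274 0.1207] w 0.131 j7 -2.16 F [-0.6  0.3 -0.3]
  [[0.8,[1.1,2.9,0],[-0,-0,0]],[0.8,[1.1,2.9,0],[-0,-0,0]],[0.8,[1.1,2.9,0],[-0,-0,0]],[0.8,[1.1,3,0],[-0,-0,0]],[0.8,[1.1,2.9,0],[-0,-0,0]]]
  [[0.8,[1.1,3,0],[-0,-0,0]],[0.8,[1.1,2.9,0],[-0,-0,0]],[0.8,[1.1,3,0],[-0,-0,0.01]],[0.8,[1.1,2.9,0],[-0,-0,0]],[0.8,[1.1,2.9,0.1],[-0,-0,0.01]]]
  [[0.8,[1.2,2.9,0],[-0,-0,0]],[0.8,[1.2,2.9,0.1],[-0,-0,0.01]],[0.8,[1.2,3,0],[-0,-0,0]],[0.8,[1.16,2.92,0.07],[-0.002,-0.004,0.007]]]
--
```

send_rows --increments '[[0.8,[0.7,1.9,0],[0,0,0]],[0.8,[1.1,3,0],[0,0,0]],[0.8,[1.2,3.1,0],[0,0,0.01]],[0.8,[1.2,3.1,0],[0,0,0]],[0.8,[1.2,3.1,0],[0,0,0.01]]]'

```text
clock: 32.05
position: [0.5025, -0.0209, 0.1177]
ee_rot: [3.136, -0.176, -0.002]
force: [2.0, 0.6, 0.6]
width: 0.127
gripper_force: 12.0
```

send_rows --increments '[[0.8,[1.2,3.1,0],[0,0,0]],[0.8,[1.2,3.1,0],[0,0,0.01]],[0.8,[1.2,3.1,0],[0,0,0]],[0.8,[1.2,3.1,0],[0,0,0.01]],[0.8,[1.2,3.1,0],[0,0,0]]]'

```text
clock: 32.55
position: [0.5434, -0.1819, 0.1175]
ee_rot: [-3.135, 0.208, 0.002]
force: [0.6, 0.3, 0.2]
width: 0.127
gripper_force: 12.0
```

send_rows --increments '[[0.8,[1.2,3.1,0],[0,0,0]],[0.8,[1.2,3.1,0],[0,0,0]],[0.8,[1.2,3.1,0],[0,0,0]],[0.8,[0.8,2.1,0],[0,0,0]],[0.8,[0,0,0],[0,0,0]]]'

```text
clock: 33.05
position: [0.5714, -0.3038, 0.1171]
ee_rot: [3.132, -0.215, -0.002]
force: [0.6, -1.0, -0.7]
width: 0.128
gripper_force: 12.0
```

send_rows --increments '[[0.8,[0,0,0],[0,0,0]],[0.8,[0,0,0],[0,0,0]],[0.8,[0,0,0],[0,0,0]]]'

```text
clock: 33.35
position: [0.5725, -0.2978, 0.1183]
ee_rot: [-3.134, 0.205, 0.001]
force: [0.4, 0.4, -0.2]
width: 0.13
gripper_force: 12.0
```

```bash
STEP=2.5 python3 plan.py 0.8 .5796 -.2966 .02 -7.4; python3 - <<'E'
from m import *
im,p=snap('wrist','w7')
cv2.imwrite('pics/w7c.png',im[60:400,100:600][...,::-1])
E
```

```text
t 33.4 pos [ 0.5725 -0.2978  0.1183] w 0.13 j7 -1.37 F [ 0.4  0.4 -0.2]
  [[0.8,[0.2,-0.1,2.5],[-0,0,-0]],[0.8,[0.2,-0,2.4],[-0,0,-0]],[0.8,[0.1,-0.1,2.5],[-0,0,-0]],[0.8,[0.2,-0.01,2.43],[-0.001,0,-0.001]]]
--
```

View pics/w7c.png

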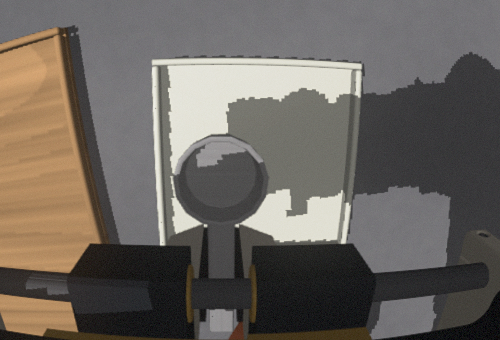

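The tablespoon is held level with its bowl at crop (221,178), in line with the dish sides and over the left half. Lowering.

send_rows --increments '[[0.8,[0.2,0,2],[0,0,0]],[0.8,[0.2,-0.1,2.5],[0,0,0]],[0.8,[0.2,0,2.3],[0,0,0]],[0.8,[0.1,0,1.6],[0,0,0]],[0.8,[0,0,0.9],[0,0,0]]]'

```text
clock: 33.9
position: [0.5791, -0.2986, 0.0242]
ee_rot: [-3.134, 0.206, 0.002]
force: [-0.3, -0.5, -0.5]
width: 0.129
gripper_force: 12.0
```

send_rows --increments '[[0.8,[0,0,0.5],[0,0,0]],[0.8,[0,0,0.3],[0,0,0]],[0.8,[0,0,0.2],[0,0,0]],[0.8,[0,0,0.1],[0,0,0]],[0.8,[0,0,0],[0,0,0]]]'

```text
clock: 34.4
position: [0.5797, -0.2995, 0.015]
ee_rot: [3.134, -0.208, 0.001]
force: [0.1, -0.3, -0.5]
width: 0.129
gripper_force: 12.0
```

send_rows --increments '[[0.8,[0,0,0.2],[0,0,0]],[0.8,[0,0,0.2],[0,0,0]],[0.8,[0,0,0.1],[0,0,0]],[0.8,[0,0,0.1],[0,0,0]],[0.8,[0,0,0.05],[0,0,0]]]'

```text
clock: 34.9
position: [0.5795, -0.2994, 0.0079]
ee_rot: [-3.135, 0.208, 0.0]
force: [-0.3, 0.0, -0.7]
width: 0.129
gripper_force: 12.0
```

send_rows --increments '[[0.8,[0,0,0.05],[0,0,0]],[0.8,[0,0,0.05],[0,0,0]],[0.8,[0,0,0],[0,0,0]]]'

```text
clock: 35.2
position: [0.5795, -0.2994, 0.0076]
ee_rot: [3.135, -0.208, 0.0]
force: [-1.3, 0.3, 5.8]
width: 0.128
gripper_force: 12.0
```

Contact at the expected height. Releasing and going up.

send_rows --increments '[[0.8,[0,0,-0.05],[0,0,0]],[1.8,[0,0,0],[0,0,0]],[2.6,[0,0,0],[0,0,0]],[2.6,[0,0,0],[0,0,0]],[2.6,[0,0,-0.4],[0,0,0]]]'

```text
clock: 35.7
position: [0.5791, -0.2992, 0.0111]
ee_rot: [-3.134, 0.208, 0.002]
force: [0.1, -0.3, -0.2]
width: 0.281
gripper_force: 0.0
```

send_rows --increments '[[2.6,[0,0,-1],[0,0,0]],[2.6,[0,0,-2],[0,0,0]],[3,[0,0,-3],[0,0,0]],[3.5,[0,0,-3],[0,0,0]],[3.5,[0,0,-3],[0,0,0]]]'

```text
clock: 36.2
position: [0.5795, -0.2994, 0.1336]
ee_rot: [3.134, -0.208, 0.001]
force: [0.1, -0.0, 0.1]
width: 0.374
gripper_force: 0.0
```

```bash
STEP=3 python3 plan.py 3.5 .557 .0105 .128 -37.5; python3 - <<'E'
from m import *
im,p=snap('top','top5')
E
```

```text
t 36.2 pos [ 0.5795 -0.2994  0.1336] w 0.374 j7 -1.37 F [ 0.1 -0.   0.1]
  [[3.5,[-0.6,-2.8,0.1],[0,-0,0.05]],[3.5,[-0.7,-2.7,0],[0,-0,0.05]],[3.5,[-0.8,-2.7,0.1],[-0,-0,0.05]],[3.5,[-1,-2.6,0],[-0,-0,0.05]],[3.5,[-1.1,-2.6,0.1],[-0,-0,0.05]]]
  [[3.5,[-1.2,-2.5,0],[-0,-0,0.05]],[3.5,[-1.4,-2.5,0.1],[-0,-0,0.04]],[3.5,[-1.5,-2.4,0],[-0,-0,0.05]],[3.5,[-1.6,-2.4,0.1],[-0,-0,0.04]],[3.5,[-1.7,-2.3,0],[-0,-0,0.05]]]
  [[3.5,[-1.75,-2.16,0.05],[-0,-0.001,0.042]]]
--
```

send_rows --increments '[[3.5,[-0.4,-1.9,0],[0,0,0.05]],[3.5,[-0.7,-2.8,0],[0,0,0.05]],[3.5,[-0.9,-2.8,0.1],[0,0,0.05]],[3.5,[-1,-2.7,0],[0,0,0.05]],[3.5,[-1.1,-2.7,0.1],[0,0,0.05]]]'

```text
clock: 36.75
position: [0.5703, -0.1631, 0.1304]
ee_rot: [-3.084, 0.6, -0.002]
force: [0.8, 1.0, -0.8]
width: 0.383
gripper_force: 0.0
```

send_rows --increments '[[3.5,[-1.2,-2.6,0],[0,0,0.05]],[3.5,[-1.4,-2.6,0.1],[0,0,0.04]],[3.5,[-1.5,-2.5,0],[0,0,0.05]],[3.5,[-1.7,-2.5,0.1],[0,0,0.04]],[3.5,[-1.7,-2.4,0],[0,0,0.05]]]'

```text
clock: 37.25
position: [0.5611, -0.0161, 0.1282]
ee_rot: [-2.994, 0.949, -0.001]
force: [-0.1, 0.8, 0.7]
width: 0.383
gripper_force: 0.0
```

send_rows --increments '[[3.5,[-1.7,-2.2,0],[0,0,0.04]],[3.5,[0,0,0],[0,0,0]],[3.5,[0,0,0],[0,0,0]],[3.5,[0,0,0],[0,0,0]],[3.5,[0,0,0],[0,0,0]]]'

```text
clock: 37.75
position: [0.56, 0.0089, 0.1277]
ee_rot: [2.975, -1.009, 0.001]
force: [-0.4, -0.5, 0.2]
width: 0.378
gripper_force: 0.0
```

```bash
STEP=3 python3 plan.py 3.5 .557 .0105 .03 -37.5; python3 - <<'E'
from m import *
im,p=snap('wrist','w8')
cv2.imwrite('pics/w8c.png',im[100:420,100:560][...,::-1])
E
```

```text
t 37.8 pos [0.56   0.0089 0.1277] w 0.378 j7 -2.36 F [-0.4 -0.5  0.2]
  [[3.5,[-0.1,0,2.4],[0,-0,0]],[3.5,[-0.1,0,2.5],[0,-0,0]],[3.5,[-0.1,0,2.4],[0,-0,0]],[3.5,[-0.04,0.05,2.47],[0,-0.001,0]]]
--
```

View pics/w8c.png

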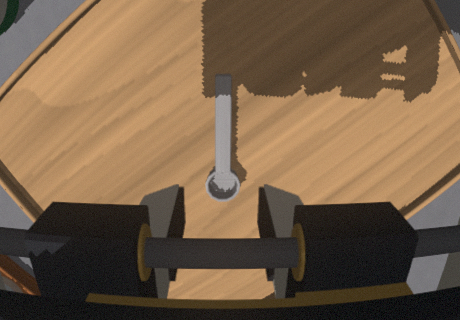

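The teaspoon lies along the tool axis: handle tip (323,174), bowl (324,285) full-frame. I'll check its length and middle.

```bash
python3 - <<'E'
from h import *
p=arm.camera_params('wrist')
a,b=fray(p,323,174,.017),fray(p,324,301,.020); print(a,b,np.linalg.norm(a-b),(a+b)/2, np.degrees(np.arctan2(*(a-b)[1::-1])),arm.observe()['position'])
E
```

```text
[ 0.59771121 -0.02203978  0.017     ] [0.5177317  0.03800659 0.02      ] 0.1000564281495222 [0.55772146 0.0079834  0.0185    ] -36.89819282233797 [0.55998559 0.0090943  0.12764196]
```

send_rows --increments '[[3.5,[-0.1,0.1,2],[0,0,0]],[3.5,[-0.1,0,2.6],[0,0,0]],[3.5,[0,0,2.4],[0,0,0]],[3.5,[0,0,1.8],[0,0,0]],[3.5,[0,0,1.1],[0,0,0]]]'

```text
clock: 38.3
position: [0.557, 0.0099, 0.0271]
ee_rot: [2.975, -1.008, -0.002]
force: [-0.3, 0.1, 0.3]
width: 0.385
gripper_force: 0.0
```

send_rows --increments '[[3.5,[0,0,0.7],[0,0,0]],[3.5,[0,0,0.4],[0,0,0]],[3.5,[0,0,0.3],[0,0,0]],[3.5,[0,0,0.2],[0,0,0]],[3.5,[0,0,0],[0,0,0]]]'

```text
clock: 38.8
position: [0.5579, 0.0108, 0.0128]
ee_rot: [-2.976, 1.006, -0.001]
force: [-0.3, -0.6, 1.4]
width: 0.384
gripper_force: 0.0
```

send_rows --increments '[[3.5,[0,0,0],[0,0,0]],[3.5,[0,0,0],[0,0,0]]]'

```text
clock: 39.0
position: [0.5579, 0.0108, 0.0128]
ee_rot: [-2.976, 1.006, -0.001]
force: [0.5, 0.1, -0.2]
width: 0.381
gripper_force: 0.0
```

send_rows --increments '[[3.5,[0,0.1,0.2],[0,0,0]],[3.5,[0,0,0.2],[0,0,0]],[3.5,[0,0,0],[0,0,0]],[2.5,[0,0,0],[0,0,0]],[1.5,[0,0,0],[0,0,0]]]' --force 12

```text
clock: 39.5
position: [0.5571, 0.01, 0.0085]
ee_rot: [2.976, -1.006, -0.0]
force: [0.7, 0.3, -0.1]
width: 0.256
gripper_force: 0.0
```

send_rows --increments '[[0.8,[0,0,0],[0,0,0]],[0.8,[0,0,0],[0,0,0]],[0.8,[0,0,0],[0,0,0]]]'

```text
clock: 39.8
position: [0.5571, 0.01, 0.0086]
ee_rot: [-2.976, 1.006, -0.0]
force: [-0.1, 0.2, 0.1]
width: 0.125
gripper_force: 12.0
```

send_rows --increments '[[0.8,[0,0,-0.5],[0,0,0]],[0.8,[0,0,-1.5],[0,0,0]],[0.8,[0,0,-2.5],[0,0,0]],[0.8,[0,0,-2.5],[0,0,0]],[0.8,[0,0,-2.5],[0,0,0]]]'

```text
clock: 40.3
position: [0.5569, 0.01, 0.1048]
ee_rot: [2.976, -1.007, -0.0]
force: [0.2, -0.0, -0.6]
width: 0.128
gripper_force: 12.0
```

send_rows --increments '[[0.8,[0,0,-1.5],[0,0,0]],[0.8,[0,0,0],[0,0,0]]]'

```text
clock: 40.5
position: [0.5586, 0.0101, 0.121]
ee_rot: [-2.974, 1.006, -0.006]
force: [0.5, -0.2, -0.5]
width: 0.129
gripper_force: 12.0
```

```bash
STEP=3.3 python3 plan.py 0.8 .5775 -.354 .118 -7.4; python3 - <<'E'
from m import *
im,p=snap('top','top6')
c=seg(im,(474,165,540,236),lambda h,s,v:(s<60)&(v<150)&(v>20),0); w=world(p,c,.02)*1000
print(cv2.boundingRect(c),cv2.minAreaRect(w))
cv2.imwrite('pics/t6c.png',cv2.resize(im[150:310,380:560],None,fx=3.3,fy=3.3,interpolation=cv2.INTER_CUBIC)[...,::-1])
E
```

```text
t 40.5 pos [0.5586 0.0101 0.121 ] w 0.129 j7 -2.36 F [ 0.5 -0.2 -0.5]
  [[0.8,[2,2.3,0],[-0,-0,-0.04]],[0.8,[1.9,2.4,0],[-0,-0,-0.04]],[0.8,[1.8,2.5,0],[-0,-0,-0.04]],[0.8,[1.7,2.5,0],[-0,-0,-0.04]],[0.8,[1.6,2.6,0],[-0,-0,-0.05]]]
  [[0.8,[1.4,2.7,0],[-0,-0,-0.04]],[0.8,[1.3,2.7,0],[-0,-0,-0.05]],[0.8,[1.2,2.8,0.1],[-0,-0,-0.04]],[0.8,[1.1,2.8,0],[-0,-0,-0.05]],[0.8,[0.9,2.9,0.1],[-0,-0,-0.04]]]
  [[0.8,[0.8,2.9,0],[-0,-0,-0.05]],[0.8,[0.66,2.99,0.1],[-0.001,-0.004,-0.043]]]
--
(474, 165, 66, 71) ((577.1583251953125, -326.0737609863281), (146.07208251953125, 160.10841369628906), 88.70681762695312)
```

View pics/t6c.png

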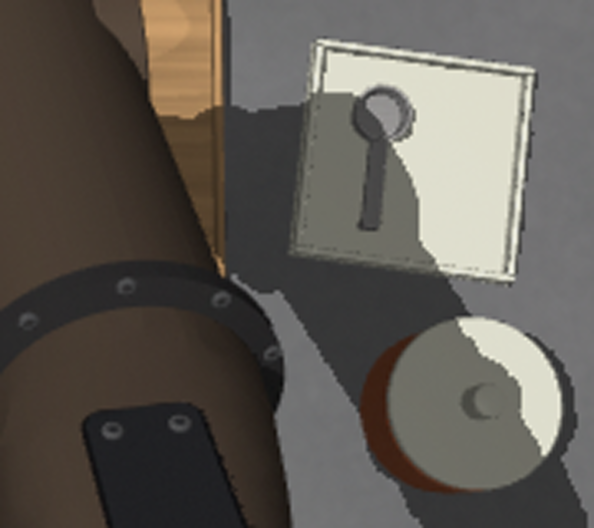

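The tablespoon lies in the dish, bowl at crop (382,115), with room to its right. The lid sits well on the crock at (475,402). Carrying the teaspoon over.

send_rows --increments '[[0.8,[1.3,1.5,0],[0,0,-0.03]],[0.8,[2,2.4,0],[0,0,-0.04]],[0.8,[1.9,2.4,0],[0,0,-0.04]],[0.8,[1.8,2.5,0],[0,0,-0.04]],[0.8,[1.6,2.6,0],[0,0,-0.05]]]'

```text
clock: 41.05
position: [0.5665, -0.1338, 0.1172]
ee_rot: [3.062, -0.701, -0.003]
force: [-0.2, -0.1, -1.0]
width: 0.13
gripper_force: 12.0
```

send_rows --increments '[[0.8,[1.5,2.7,0],[0,0,-0.04]],[0.8,[1.4,2.7,0],[0,0,-0.05]],[0.8,[1.2,2.8,0],[0,0,-0.04]],[0.8,[1.1,2.8,0],[0,0,-0.05]],[0.8,[1,2.9,0],[0,0,-0.04]]]'

```text
clock: 41.55
position: [0.5748, -0.2858, 0.117]
ee_rot: [-3.12, 0.361, 0.003]
force: [-0.1, -0.7, -0.5]
width: 0.126
gripper_force: 12.0
```

send_rows --increments '[[0.8,[0.9,2.9,0],[0,0,-0.05]],[0.8,[0.7,2.9,0],[0,0,-0.05]],[0.8,[0.3,1.2,0],[0,0,0]],[0.8,[0,0,0],[0,0,0]],[0.8,[0,0,0],[0,0,0]]]'

```text
clock: 42.05
position: [0.5808, -0.3553, 0.1178]
ee_rot: [-3.133, 0.208, 0.001]
force: [0.4, 0.8, -0.6]
width: 0.127
gripper_force: 12.0
```

send_rows --increments '[[0.8,[0,0,0],[0,0,0]],[0.8,[0,0,0],[0,0,0]]]'

```text
clock: 42.25
position: [0.5813, -0.3553, 0.1186]
ee_rot: [-3.134, 0.205, -0.0]
force: [-0.2, -0.6, -0.5]
width: 0.126
gripper_force: 12.0
```

```bash
STEP=2.5 python3 plan.py 0.8 .5775 -.354 .02 -7.4; python3 - <<'E'
from m import *
im,p=snap('wrist','w9')
cv2.imwrite('pics/w9c.png',im[60:400,100:600][...,::-1])
E
```

```text
t 42.2 pos [ 0.5813 -0.3553  0.1186] w 0.126 j7 -1.3 F [-0.2 -0.6 -0.5]
  [[0.8,[-0.1,-0,2.5],[-0,-0,-0]],[0.8,[-0.1,-0,2.5],[-0,-0,-0]],[0.8,[-0.1,-0,2.4],[-0,-0,-0]],[0.8,[-0.09,-0.07,2.46],[-0.001,-0,-0.001]]]
--
```

View pics/w9c.png

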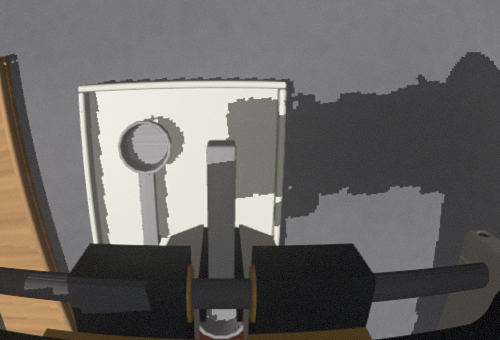

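The teaspoon handle, crop (222,190), is held over the free right half, parallel to the tablespoon (148,190). Lowering.

send_rows --increments '[[0.8,[-0.1,0,2],[0,0,0]],[0.8,[-0.1,0,2.5],[0,0,0]],[0.8,[-0.1,-0.1,2.3],[0,0,0]],[0.8,[0,0,1.6],[0,0,0]],[0.8,[0,0,0.9],[0,0,0]]]'

```text
clock: 42.8
position: [0.5775, -0.3552, 0.0242]
ee_rot: [-3.134, 0.207, 0.002]
force: [0.2, 0.6, -1.0]
width: 0.129
gripper_force: 12.0
```

send_rows --increments '[[0.8,[0,0,0.5],[0,0,0]],[0.8,[0,0,0.3],[0,0,0]],[0.8,[0,0,0.2],[0,0,0]],[0.8,[0,0,0.1],[0,0,0]],[0.8,[0,0,0],[0,0,0]]]'

```text
clock: 43.3
position: [0.5782, -0.3561, 0.015]
ee_rot: [3.134, -0.208, 0.001]
force: [0.4, -1.1, 0.6]
width: 0.127
gripper_force: 12.0
```

send_rows --increments '[[0.8,[0,0,0.2],[0,0,0]],[0.8,[0,0,0.2],[0,0,0]],[0.8,[0,0,0.1],[0,0,0]],[0.8,[0,0,0.1],[0,0,0]],[0.8,[0,0,0.05],[0,0,0]]]'

```text
clock: 43.8
position: [0.5779, -0.3559, 0.0079]
ee_rot: [-3.135, 0.208, 0.0]
force: [0.1, -0.3, -0.4]
width: 0.126
gripper_force: 12.0
```

send_rows --increments '[[0.8,[0,0,0.05],[0,0,0]],[0.8,[0,0,0.05],[0,0,0]],[0.8,[0,0,0],[0,0,0]]]'

```text
clock: 44.1
position: [0.5779, -0.356, 0.0076]
ee_rot: [3.135, -0.208, 0.0]
force: [-2.6, 1.0, 4.9]
width: 0.129
gripper_force: 12.0
```

send_rows --increments '[[0.8,[0,0,-0.05],[0,0,0]],[1.8,[0,0,0],[0,0,0]],[2.5,[0,0,0],[0,0,0]],[2.5,[0,0,0],[0,0,0]],[2.5,[0,0,-0.4],[0,0,0]]]'

```text
clock: 44.6
position: [0.5775, -0.3557, 0.0111]
ee_rot: [-3.134, 0.208, 0.002]
force: [0.3, -0.8, -0.6]
width: 0.272
gripper_force: 0.0
```

send_rows --increments '[[2.5,[0,0,-1],[0,0,0]],[2.5,[0,0,-2],[0,0,0]],[2.5,[0,0,-3],[0,0,0]],[2.5,[0,0,-3],[0,0,0]],[2.5,[0,0,-3],[0,0,0]]]'

```text
clock: 45.1
position: [0.578, -0.3559, 0.1337]
ee_rot: [3.134, -0.208, 0.001]
force: [-0.4, -0.6, 0.3]
width: 0.275
gripper_force: 0.0
```

send_rows --increments '[[2.5,[0,-3,-2],[0,0,0]],[2.5,[0,-3,-2],[0,0,0]],[2.5,[0,-3,0],[0,0,0]],[2.5,[0,-3,0],[0,0,0]],[2.5,[0,-3,0],[0,0,0]]]'

```text
clock: 45.6
position: [0.598, -0.2061, 0.1729]
ee_rot: [3.134, -0.208, 0.002]
force: [-0.0, -0.8, -0.3]
width: 0.275
gripper_force: 0.0
```

send_rows --increments '[[2.5,[0,-3,0],[0,0,0]],[2.5,[0,-3,0],[0,0,0]],[2.5,[0,-3,0],[0,0,0]],[2.5,[0,-2,0],[0,0,0]],[2.5,[0,0,0],[0,0,0]]]'

```text
clock: 46.1
position: [0.6129, -0.0937, 0.1726]
ee_rot: [-3.133, 0.199, -0.002]
force: [0.7, -0.1, 0.5]
width: 0.27
gripper_force: 0.0
```

```bash
python3 - <<'E'
from m import *
from scipy.ndimage import label
arm.get_image('wrist'); s=arm.observe(); print(s['position'],s['clock'])
im,p=snap('top','top7')
# grey steel inside the dish: saturation/brightness, components with world extent
x0,y0=470,160; c=im[y0:240,x0:545]; v=c.max(2); 
print('dish gray img'); 
for r in range(10,72,3): print(''.join('#' if q<70 else '+' if q<125 else '.' if q<180 else ' ' for q in v[r]))
c=seg(im,(480,240,560,305),lambda h,s,v:(s<60)&(v>110)); w=world(p,c,.093)*1000; print('lid',cv2.fitEllipse(w))
for n,b,f,z in(('salt',(190,140,250,235),lambda h,s,v:(s<60)&(v>80),.06),('button',(190,140,250,235),lambda h,s,v:v<35,.095)):
    c=seg(im,b,f,0); print(n,cv2.boundingRect(c),cv2.minEnclosingCircle(world(p,c,z)*1000))
E
```

```text
[ 0.61261109 -0.09643375  0.17245261] 46.15
dish gray img
++++++++++++++++++++++++++#########################+++++++++++++++++.++####
++++++++++++++++++++++++++#########################+++++++++++++++++++++###
+++++++++++++++++++++++++#+#########################++++++++++++++++++++###
+++++++++++++++++++++++++++++########################++++++++++++++++++####
+++++++++++++++++++++++++++++#########################++++++++++++++++.####
++++++++++++++++++++++++++++++#########################++++++++++++++++####
++++++++++++++++++++++++++++++##########################++++++++++++++#####
+++++++++++++++++++++++++++++++##########################++++++++++#++#####
++++++++++++++++++++++++++++++++#########################+++++++++++++#####
+++++++++++++++++++++++++++++++++#########################++++++++++++#####
+++++++++++++++++++++++++++++++++##########################++++++++++######
++++++++++++++++++++++++++++++++++##########################++++++++.######
++++++++++++++++++++++++++++++++++++#########################++++++++######
++++++++++++++++++####################################
[... 202 characters left out ...]
###############################################
###########################################################################
######################+++++++++++++++#+++##################################
###########+++++++++++++++++++++++++++++++#################################
#######++++++++++++++++++++++++++++++++++++################################Traceback (most recent call last):
  File "<stdin>", line 9, in <module>
  File "m.py", line 5, in seg
    cs=cv2.findContours(m,cv2.RETR_EXTERNAL,cv2.CHAIN_APPROX_NONE)[0]; q=max(cs,key=cv2.contourArea)
                                                                         ~~~^^^^^^^^^^^^^^^^^^^^^^^^
ValueError: max() iterable argument is empty
```

send_rows --increments '[[2.5,[-1,-3,0],[0,0,0]],[2.5,[-1.5,-4,0],[0,0,0]],[2.5,[-1.5,-4,0],[0,0,0]],[2.5,[-1.5,-4,0],[0,0,0]],[2.5,[-1.5,-4,0],[0,0,0]]]'

```text
clock: 46.7
position: [0.5679, 0.0988, 0.172]
ee_rot: [3.134, -0.212, 0.001]
force: [1.2, -0.4, -0.2]
width: 0.272
gripper_force: 0.0
```

send_rows --increments '[[2.5,[-1.5,-2,0],[0,0,0]],[2.5,[-1,-1,0],[0,0,0]],[2.5,[0,0,0],[0,0,0]],[2.5,[0,0,0],[0,0,0]]]'

```text
clock: 47.1
position: [0.5478, 0.13, 0.1717]
ee_rot: [3.133, -0.211, 0.001]
force: [-0.1, -0.8, 0.7]
width: 0.271
gripper_force: 0.0
```

```bash
cat > fin.py <<'E'
from m import *
im,p=snap('top','top8'); s=arm.observe(); print(s['position'],s['clock'])
x0,y0=470,160; c=im[y0:240,x0:545]; v=c.max(2).astype(int)
for r in range(0,76,2): print(''.join('#' if q<90 else '+' if q<125 else '.' if q<170 else ' ' for q in v[r]))
def do(n,b,f,z,k):
    try: c=seg(im,b,f,k); print(n,cv2.boundingRect(c),cv2.minEnclosingCircle(world(p,c,z)*1000))
    except ValueError: print(n,'none')
do('lid',(480,240,560,305),lambda h,s,v:(s<60)&(v>110),.093,3)
do('salt',(190,140,250,235),lambda h,s,v:(s<60)&(v>80),.06,3)
do('button',(190,140,250,235),lambda h,s,v:v<35,.095,0)
E
python3 fin.py
```

```text
[0.54802832 0.1297791  0.17160618] 47.15
+++++++++++++++++++++++++++++++++++++++++++++++++++++++++++++++++++++++++++
++++++      .++++++++++++++++++++++++++++++++++++++++++++++++++++++++++++++
++++.+  ++++..             .+++++++++++++++++++++++++++++++++++++++++++++++
++++..  +        +++++++++...             .++++++++++++++++++++++++++++++++
++++.. .+                       .++++++++...            .+.++++++++++++++++
++++.  ++                                    +++++++++++..             .+++
+++..  +                                                     .++#+++++..#++
+++..  +                                                            .. .#++
+++..  +               ..+....                                      .. +#++
+++.  .+            .###+++####.                                    .  ++++
++..  +           .+#.........+++.             .#.....             ..  #+++
++..  +          ++#...........+++.             +.....+            ..  #+++
++..  +         .++#...........+++.+            +.....+            .# .++++
++.. .+         .+.#...........+++.+            .....++            .. +
[... 1383 characters left out ...]
                                                     ..  #+++++++
#+++                                                           .. .#+++++++
######+#+.+.+++..                                              .. +++++++++
#########+++++++++++.+..+++++..                                .  +++++++++
##########+++++++++++++++++++++++++##+.+.++..                 ..  #++++++++
############+++++++++++++++++++++++++++++++++++++.+.++++++..      .++++++++
lid (489, 240, 71, 65) ((416.7691345214844, -336.90765380859375), 96.85591125488281)
salt (190, 140, 60, 95) ((594.7723999023438, 313.1767578125), 123.92707061767578)
button (206, 159, 10, 11) ((636.1380004882812, 327.43463134765625), 11.209588050842285)
```

Both spoons lie parallel on the dish floor, bowls up and not overlapping. The grinder button is where it was placed, and the arm is clear of everything. Handing in.

```bash
python3 -c "
from cell import arm
print(arm.sign_off())"
```

```text
the job is handed in; nothing more can be done
None
```

I handed the job in at about 47 s: the lid is on the crock, the grinder and salt stand upright in the wooden caddy, and both spoons lie side by side, bowl up, in the white dish; the final automatic checks on the lid and salt failed on bad colour masks, so those two rest on earlier pictures.

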